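# Clamp the parts rack with the cap that fits, then hang the gear frames on its rail

### The arm

A 6-joint arm with a two-finger parallel gripper is mounted at the origin on the work surface. World frame = base frame: x ahead of the robot, y to its left, z up, the work surface at z = 0. Lengths are in m, angles in rad, forces in N, time in s.
With the tool pointing down it reaches from about 0.275 to 0.825 m from the base axis. Payload 4.9 kg.
Tool frame: the origin (TCP) lies at the very end of the fingers, on their centre line; the grasp point (between the pads) lies 19 mm behind it (robot.grip_point_offset is the z of the grasp point in the tool frame, in m); z points along the fingers, y is the line along which they close (so a half turn about z gives the same grasp; the last joint's range is limited). The gripper opens to 85 mm and grips with 20 to 120 N. Pads are 22 mm wide; open, the fingers measure 114 mm over their backs; the gripper's body (76 mm by 85 mm) begins 54 mm behind the grasp point. The pads swing forward as they close: fully open they stand 13 mm farther back than shut.
Start: joints at [-1.361, 0.326, -0.193, 1.052, 0, 1.437], TCP at [0.185, -0.518, 0.197] pointing down, gripper open.
Joint ranges: [-2.65, 2.65], [-0.97, 1.79], [-1.3, 1.35], [-1.93, 2.1], [-1.47, 1.37], [-3.14, 3.14]. Speed limits (rad/s): [2.57, 2.57, 3.14, 3.14, 3.14, 3.14].

### API

Orientations are given as a unit quaternion [w, x, y, z].
In Python, from workcell import robot, grab_frame, job gives the robot as it stands.
- The arm moves only by the shell command python3 -m pendant 'ROWS' [FORCE]. ROWS is JSON, a list of rows, each an object with "dr": the turn, a rotation vector about the tool's x, y, z in rad, a list of three; "slide": the shift along the tool's x, y, z in mm, a list of three; "hand": the finger opening in mm, from 0 to 85.4. In form: [{"dr": [wx, wy, wz], "slide": [tx, ty, tz], "hand": hand}, ...]. A call has 1 to 8 rows; each row is the pose to reach, as a shift and turn from the pose commanded when the call began, along the tool's axes at that moment; what a row does not reach only later rows make up. A row lasts 1/8 s, in which the tool goes at most 62.5 mm and 10.7 degrees, less where a joint would pass 70% of its speed; a pose out of reach is approached as far as the arm can. A call with a gripper value outside its range is refused whole. The fingers move at their own pace and stop on an object; FORCE is the grip in N (left out, the last holds). Time passes only in rows, so rows that repeat a pose let the fingers close. It gives the time, the measured TCP pose, the force, the opening and the grip force at its end, in the units of the state.
- robot.observe(): the state, without advancing time (a new reading comes with each control period).
- grab_frame(name): name is "side" or "top" or "wrist"; returns a dict with "pixels" (420x560x3 uint8, blue, green, red), "depth" (420x560 float32, m along the optical axis (not along the pixel's ray), 0 where there is no reading), "intrinsics" (3x3 intrinsics, pixels), "R" (3x3) and "t" (3): a world point X has camera coordinates R X + t. Camera axes: x right, y down, z forward; pixel columns grow to the right and rows downward; lengths in m; the calibration is good to about 2 mm. A picture is of the moment at which its call begins.
- job.hand_in(): hands the job in; it is judged then, once.
The state is a dict: "clock": time; "joints": joint angles; "joint_velocities": joint speeds; "joint_torque": joint torques, N m; "tcp_pos": TCP position; "eef_rot": TCP orientation; "ft_force": force on the tool from outside, world axes, zero at the start; "moment": the same for the moment, N m; "gripper_width": finger opening in m; "grasp_force": force on a finger pad.
Only numpy, scipy, OpenCV 4.12 (cv2) and the standard library are available. Lean on these libraries where they do the work, as an engineer would, in place of code of your own. Each camera call takes 0.05 s, during which the arm holds its last target. There are 200 camera calls.

### The job

Find out by trying which of the three look-alike clamp caps from the tray threads onto the rack's stud, and screw that one clockwise until it sits fully home on the pad, with the caps that do not fit standing back in the tray, hole down. Only after the rack is clamped, hang every printer gear frame on the rack's rail: lift its hook over the lip and lower it until the tooth rests on the channel floor behind the lip and the frame hangs still and free. Leave the other things on the bench where they are.

Things in the scene. Friction and masses are not known exactly. Their poses are not given: they have to be found in the camera images.
- seat (a point): Centre of the top face of the round steel clamping pad (52 mm across, 4 mm thick) on the rack's base plate, 16 mm above the bench; z up. The fixed upright stud rises from exactly this point. Pad and stud stand 125 mm in front of the rail (on its robot side), anywhere along it. A cap is fully home when its underside meets the pad.
- stud_top (a point): Point on the stud's axis 34 mm above the pad. The stud's coarse right-hand thread, its thickness (22 or 27 mm over the thread) and height (34 or 24 mm) differ from start to start, and so does the cap it takes. A fitting cap sinks 24 mm per turn clockwise seen from above, engages at once (now and then only at another start angle), is home after 1/3 to 1 turn and does not unwind by itself.
- rail_mid (a point): Middle of the upper face of the rail's floor, 130 mm above the bench. y runs along the rail, x across it to the side away from the robot, z up. Fixed aluminium channel, y from -180 to 180 mm, 24 mm wide. Lip: x from -12 to -7 mm, 9 mm tall, on the robot side; the same plate goes on as a skirt to 60 mm below this point. Back wall: x from 8 to 12 mm, 14 mm tall.
- rack: The rack that carries rail, pad and stud, fixed; axes as the rail's. Its base plate on the bench is 12 mm thick, x from -105 to 85 mm, y from -180 to 180 mm; the rail's middle lies at x = 45 mm. The rail's posts, 16 mm thick, stand behind the skirt at y = -172 and 172 mm. A frame hangs on the robot side of the rail, leaning slightly against the skirt.
- tray_mid (a point): Centre of the inner floor of the grey parts tray, 5 mm above the bench; fixed; inside 262 mm (its x) by 112 mm (its y), rim 12 mm above the bench. The caps start in it in a row along its x, about 80 mm apart.
- cap_a_mid (a point): Centre, half-way up, of a black eight-sided cap, 40 mm over flats (flats face its x axis and every 45 degrees from it), 40 mm tall, closed on top, threaded hole below, 60 g, z up. Looks like the other two from outside; one of the three fits the stud. Set on the stud the fitting one rests with its underside 7 to 22 mm over the pad and sinks as it turns; a wrong one stays 7 to 33 mm over the pad however turned.
- cap_b_mid (a point): Centre, half-way up, of a black eight-sided cap, 40 mm over flats (flats face its x axis and every 45 degrees from it), 40 mm tall, closed on top, threaded hole below, 60 g, z up. Looks like the other two from outside; one of the three fits the stud. Set on the stud the fitting one rests with its underside 7 to 22 mm over the pad and sinks as it turns; a wrong one stays 7 to 33 mm over the pad however turned.
- cap_c_mid (a point): Centre, half-way up, of a black eight-sided cap, 40 mm over flats (flats face its x axis and every 45 degrees from it), 40 mm tall, closed on top, threaded hole below, 60 g, z up. Looks like the other two from outside; one of the three fits the stud. Set on the stud the fitting one rests with its underside 7 to 22 mm over the pad and sinks as it turns; a wrong one stays 7 to 33 mm over the pad however turned.
- frame_a_tab (a point): Centre of the white grip tab (20 mm in frame x, 14 in y, 44 tall; pinch it across y from above) on top of a hooked gear frame, 220 g, 161 mm tall, standing with this point 139 mm up. Steel hook, 40 mm wide, below the tab: arm, stem 6 mm thick at x = 20 mm, tooth at x = 36 mm. Black body 50 (x) by 60 (y) by 45 mm tall, its middle at x = -2 mm. None if absent.
- frame_a_tooth (a point): Middle of the lower end of this frame's hook tooth: 36 mm ahead in frame x and 48 mm below its tab's centre, 91 mm above its underside. Tooth 6 mm thick, reaching 14 mm down from the hook's arm; 10 mm are free between stem and tooth for the rail's lip. Hung, it rests on the channel floor behind the lip, frame x along rail x. None if absent.
- frame_b_tab (a point): Centre of the white grip tab (20 mm in frame x, 14 in y, 44 tall; pinch it across y from above) on top of a hooked gear frame, 220 g, 161 mm tall, standing with this point 139 mm up. Steel hook, 40 mm wide, below the tab: arm, stem 6 mm thick at x = 20 mm, tooth at x = 36 mm. Black body 50 (x) by 60 (y) by 45 mm tall, its middle at x = -2 mm. None if absent.
- frame_b_tooth (a point): Middle of the lower end of this frame's hook tooth: 36 mm ahead in frame x and 48 mm below its tab's centre, 91 mm above its underside. Tooth 6 mm thick, reaching 14 mm down from the hook's arm; 10 mm are free between stem and tooth for the rail's lip. Hung, it rests on the channel floor behind the lip, frame x along rail x. None if absent.
- frame_c_tab (a point): Centre of the white grip tab (20 mm in frame x, 14 in y, 44 tall; pinch it across y from above) on top of a hooked gear frame, 220 g, 161 mm tall, standing with this point 139 mm up. Steel hook, 40 mm wide, below the tab: arm, stem 6 mm thick at x = 20 mm, tooth at x = 36 mm. Black body 50 (x) by 60 (y) by 45 mm tall, its middle at x = -2 mm. None if absent.
- frame_c_tooth (a point): Middle of the lower end of this frame's hook tooth: 36 mm ahead in frame x and 48 mm below its tab's centre, 91 mm above its underside. Tooth 6 mm thick, reaching 14 mm down from the hook's arm; 10 mm are free between stem and tooth for the rail's lip. Hung, it rests on the channel floor behind the lip, frame x along rail x. None if absent.
- frame_d_tab (a point): Centre of the white grip tab (20 mm in frame x, 14 in y, 44 tall; pinch it across y from above) on top of a hooked gear frame, 220 g, 161 mm tall, standing with this point 139 mm up. Steel hook, 40 mm wide, below the tab: arm, stem 6 mm thick at x = 20 mm, tooth at x = 36 mm. Black body 50 (x) by 60 (y) by 45 mm tall, its middle at x = -2 mm. None if absent.
- frame_d_tooth (a point): Middle of the lower end of this frame's hook tooth: 36 mm ahead in frame x and 48 mm below its tab's centre, 91 mm above its underside. Tooth 6 mm thick, reaching 14 mm down from the hook's arm; 10 mm are free between stem and tooth for the rail's lip. Hung, it rests on the channel floor behind the lip, frame x along rail x. None if absent.
- brush: flat paint brush lying on the bench, origin on the bench under its middle; a bystander, to be left alone
- screwdriver: screwdriver lying on the bench; a bystander, to be left alone
- gear_big: white plastic gear, 48 mm across and 18 mm tall, lying flat, origin at its underside; a bystander, to be left alone
- gear_small: white plastic gear, 30 mm across and 16 mm tall, lying flat, origin at its underside; a bystander, to be left alone
- grease_jar: small closed jar, 48 mm across and 45 mm tall, origin at its underside; a bystander, to be left alone
- roller: rubber feed roller lying on the bench, 22 mm thick and 160 mm long; a bystander, to be left alone
Not all that is in view belongs to the job. What is shaped like the part that bears frame_c_tab but purple is not meant.

How it is judged:
By the outcome, as a careful person would: the job done as asked, in the order asked, and still so for the second after the job is handed in, with the robot touching nothing.
Of frame_a, frame_b, frame_c, frame_d only 3 to 4 are there at a start; the rules pass over those that are not, and their reading is None.
At some moment in a run one of frame_a, frame_b, frame_c, frame_d may be knocked a few centimetres aside while the robot is not near it.
It also fails if it takes over 210 s, if anything falls off the work surface, if the arm or the gripper's body presses on something with over 40 N, if the wrist force passes 120 N, or if a joint passes its speed limit or range.

## Working session

There is one attempt and no reset: what is moved stays moved. The work goes in short steps, Python scripts to look and compute and a shell command to move; the robot and the scene stay as the last step left them, time stands still between calls to the robot, and variables do not carry over. Pictures are saved under pics/ and viewed, at most 14 in all, crops included, and the job is handed in when it is done.

```bash
ls; mkdir -p pics
cat > h.py <<'E'
import numpy as np, cv2
from workcell import robot, grab_frame, job
def save(n,fn=None):
    f=grab_frame(n); cv2.imwrite(f'pics/{fn or n}.png',f['pixels']); np.savez(f'{fn or n}.npz',**f); return f
def load(fn): return dict(np.load(f'{fn}.npz'))
def pt(f,u,v,d=None):
    d=f['depth'][v,u] if d is None else d
    K=f['intrinsics']; c=np.array([(u-K[0,2])/K[0,0]*d,(v-K[1,2])/K[1,1]*d,d])
    return f['R'].T@(c-f['t'])
def cloud(f):
    K=f['intrinsics'];v,u=np.mgrid[:420,:560];d=f['depth']
    c=np.stack([(u-K[0,2])/K[0,0]*d,(v-K[1,2])/K[1,1]*d,d],-1)
    return (c-f['t'])@f['R']
def planez(f,u,v,z):
    K=f['intrinsics'];r=f['R'].T@np.array([(u-K[0,2])/K[0,0],(v-K[1,2])/K[1,1],1]);o=-f['R'].T@f['t']
    return o+r*(z-o[2])/r[2]
E
python3 - <<'E'
from h import *
for n in('top','side','wrist'): f=save(n); print(n,-f['R'].T@f['t'],f['R'][2])
print(robot.observe())
E
```

```text
pics
top [ 0.3681161  -0.00684891  1.36613864] [ 0.12704314 -0.00270072 -0.99189352]
side [0.09577876 0.81264074 1.12450159] [ 0.32162502 -0.5868082  -0.74311068]
wrist [ 0.25256923 -0.49278215  0.37389179] [-0.26636073 -0.09440677 -0.95923893]
{'clock': 0.15, 'joints': array([-1.36118387e+00,  3.26775568e-01, -1.93306623e-01,  1.05199061e+00,
        1.26746494e-05,  1.43663444e+00]), 'joint_velocities': array([ 0.00045634, -0.00096908,  0.00415295,  0.00011665, -0.00129742,
        0.00055768]), 'joint_torque': array([-1.06485136e-04, -4.43706465e+01,  2.62662649e+01,  1.05296812e-02,
       -1.68241563e-04, -5.90534512e-06]), 'tcp_pos': array([ 0.18531288, -0.51735856,  0.19689874]), 'eef_rot': array([-6.38022115e-04,  9.85263536e-01,  1.71041973e-01, -1.77391553e-05]), 'ft_force': array([ 0.20746248, -0.14821493,  0.25081144]), 'moment': array([0.04032661, 0.02608398, 0.04114093]), 'grasp_force': 0.0, 'gripper_width': 0.08544001343972682}
```

View pics/top.png

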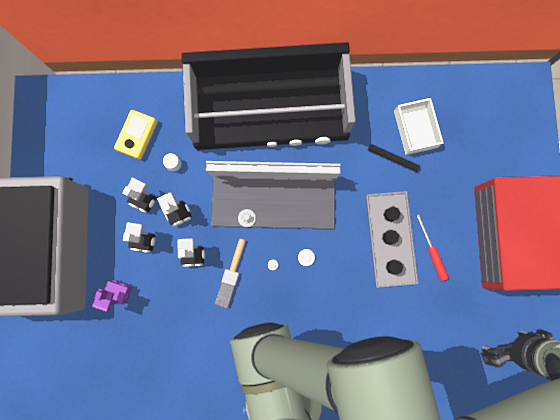

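View pics/side.png

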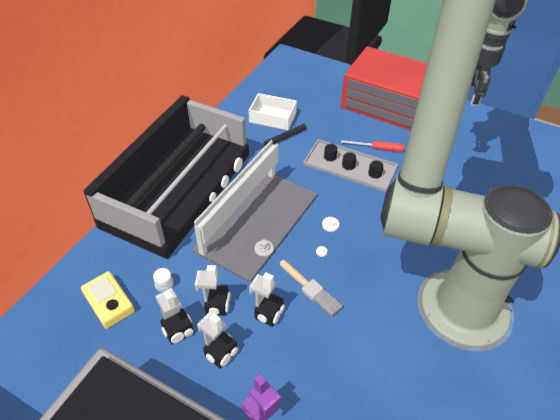

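The top view shows four white-tabbed frames at (139,193), (174,208), (139,238) and (191,252). The purple decoy is at (110,295), the rack rail at (273,168), the stud at (247,216) and the caps at (392,214), (390,238) and (395,268). I'll enlarge the crops next and measure from the depth.

Run:
```python
from h import *
f=load('top');P=cloud(f);im=f['pixels'].astype(int)
a=cv2.resize(f['pixels'][150:320,90:350],None,fx=3,fy=3,interpolation=cv2.INTER_CUBIC)
cv2.imwrite('pics/crop1.png',a)
z=P[...,2]
def blobs(m,mn=15):
    n,l,s,c=cv2.connectedComponentsWithStats(m.astype(np.uint8))
    for i in range(1,n):
        if s[i,4]>=mn:
            q=P[l==i]; r=cv2.minAreaRect(q[:,:2].astype(np.float32)*1000)
            print(c[i].round(1),s[i,4],'mean',q.mean(0).round(4),'mid',((q.min(0)+q.max(0))/2).round(4),'rect',np.round(r[0],1),np.round(r[1],1),round(r[2],1))
roi=np.zeros(z.shape,bool);roi[185:295,365:420]=1
print('caps');blobs(roi&(z>.038)&(z<.055))
roi[:]=0;roi[150:280,90:215]=1
print('tabs');blobs(roi&(z>.15)&(z<.175))
print('arms');blobs(roi&(z>.095)&(z<.175))
roi[:]=0;roi[195:235,230:265]=1
print('stud');blobs(roi&(z>.03)&(z<.07),4); print(z[roi].max())
roi[:]=0;roi[150:185,200:350]=1
print('rail');blobs(roi&(z>.125)&(z<.15))
roi[:]=0;roi[150:235,200:350]=1
print('base');blobs(roi&(z>.007)&(z<.02))
roi[:]=0;roi[185:295,365:420]=1
print('tray');blobs(roi&(z>.002)&(z<.055))
```

```text
caps
[392.5 212.6] 159 mean [ 0.5211 -0.3267  0.0449] mid [ 0.5203 -0.3259  0.0457] rect [ 521.6 -327.2] [39.  39.6] 65.7
[391.2 236. ] 165 mean [ 0.4543 -0.3192  0.0449] mid [ 0.4547 -0.3199  0.0452] rect [ 454.2 -319.8] [38.5 39. ] 74.8
[395.1 266.3] 169 mean [ 0.3689 -0.3253  0.0448] mid [ 0.3697 -0.3254  0.0456] rect [ 368.8 -325.4] [38.5 40.7] 22.9
tabs
[126.5 190.4] 52 mean [0.5855 0.3962 0.1602] mid [0.5858 0.3974 0.1586] rect [586.5 397.3] [15.4 18.7] 62.2
[165.5 205.4] 49 mean [0.5428 0.2936 0.1604] mid [0.5428 0.2935 0.1593] rect [542.7 294.1] [20.1 14.9] 24.4
[126.2 235.9] 52 mean [0.4657 0.3951 0.16  ] mid [0.4655 0.3958 0.158 ] rect [466.2 396.8] [17.2 19.3] 74.8
[181.7 252.4] 50 mean [0.4192 0.2512 0.1605] mid [0.4191 0.2512 0.1579] rect [419.  251.2] [13.8 18.2] 89.7
arms
[210.2 166.7] 106 mean [0.6498 0.1802 0.1309] mid [0.6509 0.1798 0.1214] rect [651.2 180.1] [24.  23.8] 86.6
[134.2 188.4] 302 mean [0.5967 0.3869 0.1257] mid [0.5984 0.3856 0.1314] rect [599.2 389.8] [42.3 48.4] 61.9
[167.4 202.8] 294 mean [0.5551 0.297  0.1254] mid [0.5566 0.3002 0.1323] rect [556.8
[... 380 characters left out ...]
272.6 166.9] 1358 mean [0.6436 0.0115 0.1354] mid [0.6429 0.0124 0.1374] rect [643.2  12.4] [359.7  26.1] 87.2
base
[272.8 201.1] 5932 mean [0.5685 0.0152 0.013 ] mid [0.5697 0.0151 0.0135] rect [568.7  16.4] [361.6 151.1] 87.3
tray
[391.8 239.5] 4124 mean [ 0.4469 -0.328   0.0116] mid [ 0.4496 -0.3324  0.0277] rect [ 448.7 -331.2] [159.9 321.4] 87.0
[415.6 187.5] 17 mean [ 0.5989 -0.4094  0.0041] mid [ 0.5992 -0.4081  0.0045] rect [ 599.6 -407.8] [26.4  9.3] 68.0
[367.4 283.1] 51 mean [ 0.323  -0.2523  0.004 ] mid [ 0.3232 -0.2544  0.0049] rect [ 323.  -255.2] [20.1 63. ] 87.8
[412.8 290.5] 22 mean [ 0.2982 -0.382   0.0044] mid [ 0.2996 -0.385   0.0048] rect [ 300.7 -382.4] [17.5 29.3] 25.8
```

View pics/crop1.png

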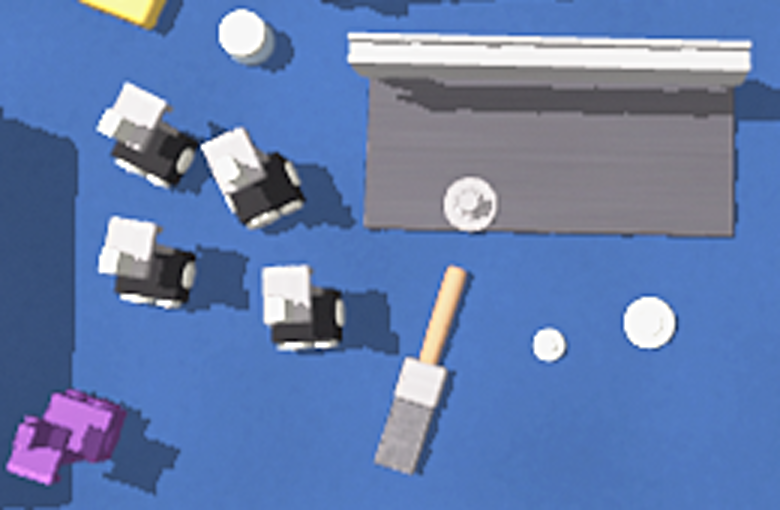

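Four white frames (a–d) are present; the purple one is excluded. Next I look at the caps from close up.

```bash
cat >> h.py <<'E'
from scipy.spatial.transform import Rotation as Ro
def go(x,y,z,yaw):  # yaw of tool x in deg, tool down
    s=robot.observe();w,a,b,c=s['eef_rot'];R=Ro.from_quat([a,b,c,w])
    ps=np.deg2rad(yaw);T=Ro.from_matrix(np.array([[np.cos(ps),np.sin(ps),0],[np.sin(ps),-np.cos(ps),0],[0,0,-1]]))
    d=(R.inv()*T).as_rotvec();sl=R.inv().apply(np.array([x,y,z])-s['tcp_pos'])*1000
    print('dr',d.round(3),'slide',sl.round(1),'rows>=',round(max(np.linalg.norm(sl)/62.5,np.rad2deg(np.linalg.norm(d))/10.7),1))
def st():
    s=robot.observe();w,a,b,c=s['eef_rot'];R=Ro.from_quat([a,b,c,w]).as_matrix()
    print('t',round(s['clock'],2),'tcp',(s['tcp_pos']*1000).round(1),'yaw',round(float(np.degrees(np.arctan2(R[1,0],R[0,0]))),1),'zx',R[:2,2].round(3),'F',s['ft_force'].round(1),'w',round(s['gripper_width']*1000,1),'g',round(s['grasp_force'],1),'j6',round(s['joints'][5],2),'j1',round(s['joints'][0],2))
E
python3 - <<'E'
from h import *
print(load('wrist')['intrinsics']); go(.45,-.325,.25,100); go(.5,-.325,.25,180)
E
```

```text
[[374.60954669   0.         279.53513927]
 [  0.         374.60954669 209.67068472]
 [  0.           0.           1.        ]]
dr [-1.000e-03 -1.000e-03 -1.402e+00] slide [314.  -92.  -52.9] rows>= 7.5
dr [-0.000e+00 -2.000e-03 -2.798e+00] slide [361.1 -75.1 -52.9] rows>= 15.0
```

```bash
python3 -m pendant '[{"dr":[0,0,-1.4],"slide":[314,-92,-53],"hand":60},{"dr":[0,0,-1.4],"slide":[314,-92,-53],"hand":60},{"dr":[0,0,-1.4],"slide":[314,-92,-53],"hand":60},{"dr":[0,0,-1.4],"slide":[314,-92,-53],"hand":60},{"dr":[0,0,-1.4],"slide":[314,-92,-53],"hand":60},{"dr":[0,0,-1.4],"slide":[314,-92,-53],"hand":60},{"dr":[0,0,-1.4],"slide":[314,-92,-53],"hand":60},{"dr":[0,0,-1.4],"slide":[314,-92,-53],"hand":60}]' 40
python3 -c "
from h import *
st();go(.5,-.325,.25,180)"
```

```text
clock: 1.15
tcp_pos: [0.4503, -0.3247, 0.2501]
eef_rot: [-0.0, 0.642, 0.767, -0.0]
ft_force: [0.4, -0.6, -0.5]
gripper_width: 0.0606
grasp_force: 0.0
t 1.15 tcp [ 450.3 -324.7  250.1] yaw 100.2 zx [-0.001  0.   ] F [ 0.4 -0.6 -0.5] w 60.6 g 0.0 j6 0.64 j1 -0.76
dr [-0.000e+00 -1.000e-03 -1.393e+00] slide [-9.1 48.9  0.1] rows>= 7.5
```

```bash
python3 -m pendant '[{"dr":[0,0,-1.393],"slide":[-9,49,0],"hand":60},{"dr":[0,0,-1.393],"slide":[-9,49,0],"hand":60},{"dr":[0,0,-1.393],"slide":[-9,49,0],"hand":60},{"dr":[0,0,-1.393],"slide":[-9,49,0],"hand":60},{"dr":[0,0,-1.393],"slide":[-9,49,0],"hand":60},{"dr":[0,0,-1.393],"slide":[-9,49,0],"hand":60},{"dr":[0,0,-1.393],"slide":[-9,49,0],"hand":60},{"dr":[0,0,-1.393],"slide":[-9,49,0],"hand":60}]' 40 >/dev/null
python3 -c "
from h import *
st();f=save('wrist','w1')"
```

```text
t 2.15 tcp [ 499.6 -325.6  250.1] yaw 179.9 zx [-0.001  0.001] F [0.5 0.2 0. ] w 60.3 g 0.0 j6 -0.7 j1 -0.7
```

View pics/w1.png

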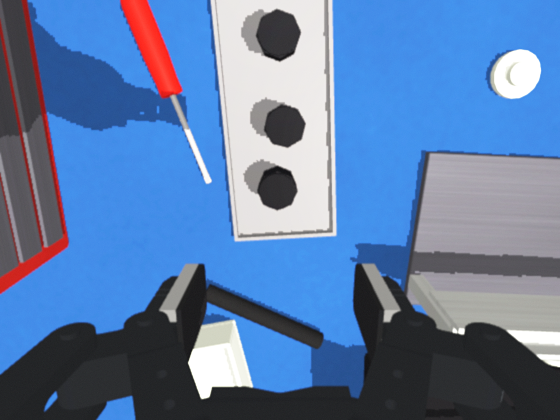

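The wrist view shows the three caps in the tray at (278,34), (285,125) and (277,187), with the screwdriver and roller well clear. I'll fit the centre and yaw of each octagon top.

```bash
cat >> h.py <<'E'
def octfit(f,u,v,z,r=40):
    # rectify plane z to 0.5mm/px around the point, mask by depth height, fit octagon
    P=cloud(f);m=np.abs(P[...,2]-z)<.006
    uu,vv=np.meshgrid(np.arange(560),np.arange(420));m&=(np.hypot(uu-u,vv-v)<r)
    q=P[m][:,:2]; h=cv2.convexHull((q*1000).astype(np.float32))[:,0]
    c=None;best=None
    from scipy.optimize import minimize
    def cost(p):
        n=np.deg2rad(p[2]+45*np.arange(8));d=(q*1000-p[:2])@np.array([np.cos(n),np.sin(n)])
        o=d.max(1)-19.6; return np.mean(np.clip(o,0,None)**2)+0
    c0=(h.max(0)+h.min(0))/2
    for a in range(0,45,5):
        r_=minimize(cost,[*c0,a],method='Nelder-Mead')
        if best is None or r_.fun<best.fun: best=r_
    print('oct',best.x[:2].round(1),'flat normal yaw mod45',round(best.x[2]%45,1),'cost',round(best.fun,3),'z',np.median(P[m][:,2]).round(4),len(q))
    return best.x
E
python3 - <<'E'
from h import *
f=load('w1')
for u,v in((278,34),(285,125),(277,187)): octfit(f,u,v,.045,r=30)
# rail and stud from top
f=load('top');P=cloud(f);z=P[...,2]
roi=np.zeros(z.shape,bool);roi[150:185,200:350]=1
q=P[roi&(z>.127)&(z<.15)][:,:2];q=q-q.mean(0);print('rail dir',np.degrees(np.arctan2(*np.linalg.svd(q,full_matrices=False)[2][0][::-1])))
for u in range(242,252): print([round(float(z[v,u])*1000) for v in range(208,226)])
E
```

```text
oct [ 367.7 -326.4] flat normal yaw mod45 26.2 cost 0.002 z 0.0444 1610
oct [ 453.4 -320.3] flat normal yaw mod45 31.7 cost 0.002 z 0.0446 1321
oct [ 520. -328.] flat normal yaw mod45 21.9 cost 0.002 z 0.0446 1152
rail dir -92.8620736858696
[18, 15, 23, 17, 14, 15, 32, 34, 35, 33, 42, 37, 13, 19, 14, 22, 18, 10]
[18, 13, 20, 18, 20, 16, 27, 40, 40, 43, 37, 32, 24, 20, 15, 18, 16, 21]
[10, 19, 23, 16, 17, 30, 40, 43, 39, 42, 41, 41, 27, 24, 19, 18, 21, 15]
[18, 13, 18, 14, 20, 36, 37, 44, 45, 41, 36, 42, 30, 32, 16, 20, 13, 14]
[14, 9, 17, 13, 15, 39, 41, 42, 42, 45, 39, 43, 29, 26, 15, 22, 20, 19]
[12, 17, 19, 17, 19, 23, 42, 38, 38, 42, 38, 44, 31, 23, 16, 19, 17, 14]
[14, 19, 19, 19, 17, 23, 39, 41, 39, 36, 39, 34, 32, 20, 12, 14, 14, 13]
[11, 14, 16, 16, 17, 19, 36, 33, 39, 35, 27, 32, 30, 17, 13, 16, 15, 17]
[10, 12, 18, 13, 17, 14, 15, 37, 34, 34, 30, 22, 11, 18, 17, 15, 16, 14]
[14, 12, 18, 20, 18, 15, 22, 18, 18, 14, 17, 13, 17, 17, 16, 21, 19, 12]
```

```bash
python3 -c "
from h import *
go(.585,.09,.25,180)"; python3 -m pendant '[{"dr":[0,0,0],"slide":[-85,416,0],"hand":60},{"dr":[0,0,0],"slide":[-85,416,0],"hand":60},{"dr":[0,0,0],"slide":[-85,416,0],"hand":60},{"dr":[0,0,0],"slide":[-85,416,0],"hand":60},{"dr":[0,0,0],"slide":[-85,416,0],"hand":60},{"dr":[0,0,0],"slide":[-85,416,0],"hand":60},{"dr":[0,0,0],"slide":[-85,416,0],"hand":60},{"dr":[0,0,0],"slide":[-85,416,0],"hand":60}]' 40 >/dev/null
python3 -c "
from h import *
st();f=save('wrist','w2')"
```

```text
dr [ 0.001 -0.001 -0.   ] slide [-8.520e+01  4.157e+02  2.000e-01] rows>= 6.8
t 3.2 tcp [586.8  93.2 249.9] yaw 180.0 zx [-0.001  0.001] F [ 0.3 -0.6  0.3] w 59.9 g 0.0 j6 0.03 j1 0.03
```

View pics/w2.png

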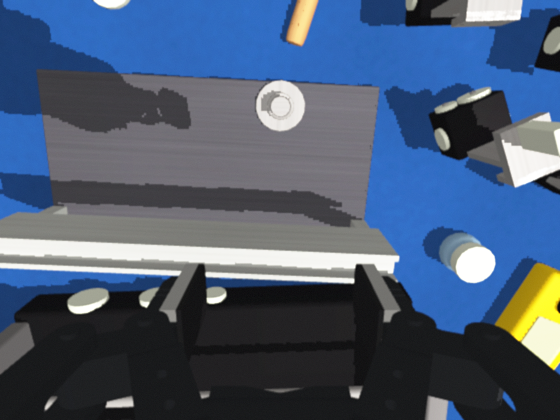

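The view shows the pad circle centred near (280,106) with the stud top at (281,105), and the rail running from (0,215) to (398,258). I'll measure all three.

Run:
```python
from h import *
st()
f=load('w2');P=cloud(f);z=P[...,2]
g=f['pixels'].astype(int)
roi=np.zeros(z.shape,bool);roi[75:135,248:312]=1
m=(roi&(g.min(2)>135)).astype(np.uint8)
n,l,s,c=cv2.connectedComponentsWithStats(m);i=1+s[1:,4].argmax();print(s[i])
cs=cv2.findContours((l==i).astype(np.uint8),cv2.RETR_EXTERNAL,cv2.CHAIN_APPROX_NONE)[0][0][:,0]
w=np.array([planez(f,u,v,.016)[:2] for u,v in cv2.convexHull(cs)[:,0]]);c,r=cv2.minEnclosingCircle((w*1000).astype(np.float32));print('pad',c,r)
q=P[roi&(z>.034)&(z<.06)];print('stud',q.mean(0),np.median(q[:,2]),(q.min(0)+q.max(0))/2,np.ptp(q,0),len(q))
roi[:]=0;roi[200:285,0:402]=1
for lo,hi,nm in((.136,.1415,'lip'),(.1415,.148,'back'),(.126,.133,'floor')):
    q=P[roi&(z>lo)&(z<hi)]; x=q[:,0];y=q[:,1];p=np.polyfit(y,x,1);print(nm,len(q),'x at y=0',p[1],'yaw',np.degrees(np.arctan(p[0])),y.min(),y.max(),(x-np.polyval(p,y)).std())
```

```text
t 3.25 tcp [586.6  91.3 250. ] yaw 179.9 zx [-0.001 -0.   ] F [ 0.3 -1.5  0.2] w 60.0 g 0.0 j6 0.03 j1 0.03
[ 256   80   50   52 1964]
pad (521.357177734375, 94.6237564086914) 26.437185287475586
stud [0.52088104 0.09409019 0.04001158] 0.04050180657637645 [0.52109919 0.09365476 0.0384709 ] [0.01919254 0.0252533  0.00881602] 352
lip 3897 x at y=0 0.6360789465723475 yaw 2.394932277933387 -0.14136624692124064 0.1924188043093291 0.007971679475260784
back 2046 x at y=0 0.6508216182235163 yaw 2.7676148564507574 -0.13705836425065532 0.19189819547826642 0.0018650463160307604
floor 6062 x at y=0 0.6413574930642323 yaw 2.6105090830789988 -0.14610624809902928 0.19244379790816696 0.006696056826689286
```

```bash
python3 -c "
from h import *
go(.4534,-.3203,.09,166.7)"
```

```text
dr [-0.    -0.001  0.23 ] slide [ 132.  -411.9  160.2] rows>= 7.4
```

```bash
python3 -m pendant '[{"dr":[0,0,0.23],"slide":[132,-412,160],"hand":60},{"dr":[0,0,0.23],"slide":[132,-412,160],"hand":60},{"dr":[0,0,0.23],"slide":[132,-412,160],"hand":60},{"dr":[0,0,0.23],"slide":[132,-412,160],"hand":60},{"dr":[0,0,0.23],"slide":[132,-412,160],"hand":60},{"dr":[0,0,0.23],"slide":[132,-412,160],"hand":60},{"dr":[0,0,0.23],"slide":[132,-412,160],"hand":60},{"dr":[0,0,0.23],"slide":[132,-412,160],"hand":60}]' 40 >/dev/null
python3 -m pendant '[{"dr":[0,0,0],"slide":[0,0,0],"hand":60},{"dr":[0,0,0],"slide":[0,0,0],"hand":60}]'>/dev/null
python3 -c "
from h import *
st();go(.4534,-.3203,.014,166.7)"
```

```text
t 4.5 tcp [ 453.  -320.9   91. ] yaw 166.6 zx [0. 0.] F [-0.6  0.4  0.5] w 60.2 g 0.0 j6 -0.52 j1 -0.75
dr [ 0.001  0.    -0.002] slide [-0.2  0.6 77. ] rows>= 1.2
```

Descend, grip, lift.

```bash
python3 -m pendant '[{"dr":[0,0,0],"slide":[0,0,40],"hand":60},{"dr":[0,0,0],"slide":[0,0,65],"hand":60},{"dr":[0,0,0],"slide":[0,0,77],"hand":60},{"dr":[0,0,0],"slide":[0,0,77],"hand":30},{"dr":[0,0,0],"slide":[0,0,77],"hand":30},{"dr":[0,0,0],"slide":[0,0,77],"hand":30},{"dr":[0,0,0],"slide":[0,0,77],"hand":30},{"dr":[0,0,0],"slide":[0,0,77],"hand":30}]' 40
python3 -c "
from h import *
st()"
python3 -m pendant '[{"dr":[0,0,0],"slide":[0,0,0],"hand":30},{"dr":[0,0,0],"slide":[0,0,-30],"hand":30},{"dr":[0,0,0],"slide":[0,0,-80],"hand":30},{"dr":[0,0,0],"slide":[0,0,-100],"hand":30},{"dr":[0,0,0],"slide":[0,0,-100],"hand":30}]' 40
python3 -c "
from h import *
st(); go(.521,.0945,.1,240)"
```

```text
clock: 5.5
tcp_pos: [0.453, -0.3218, 0.0138]
eef_rot: [0.0, 0.117, 0.993, -0.0]
ft_force: [0.6, -0.6, 0.5]
gripper_width: 0.0297
grasp_force: 0.0
t 5.5 tcp [ 453.  -321.8   13.8] yaw 166.5 zx [ 0. -0.] F [ 0.6 -0.6  0.5] w 29.7 g 0.0 j6 -0.52 j1 -0.75
clock: 6.12
tcp_pos: [0.454, -0.3226, 0.1151]
eef_rot: [0.002, 0.117, 0.993, -0.001]
ft_force: [-0.8, 0.0, 0.4]
gripper_width: 0.0302
grasp_force: 0.0
t 6.12 tcp [ 454.  -322.6  115.1] yaw 166.5 zx [ 0.003 -0.003] F [-0.8  0.   0.4] w 30.2 g 0.0 j6 -0.52 j1 -0.75
dr [-0.004  0.002 -1.282] slide [ 31.9 421.3  14.3] rows>= 6.9
```

The hand closed with nothing in it, so I'll look.

```bash
python3 -c "
from h import *
f=save('wrist','w3');st();save('top','t3')"
```

```text
t 6.17 tcp [ 453.  -321.8  113.6] yaw 166.5 zx [ 0.001 -0.001] F [ 0.   0.1 -0.2] w 30.3 g 0.0 j6 -0.52 j1 -0.75
```

View pics/w3.png

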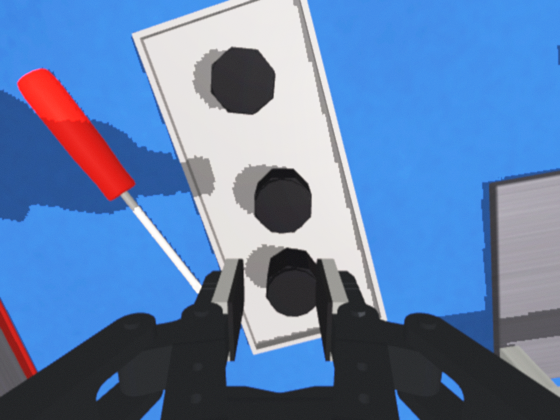

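The fingers at (225,300) and (335,300) show in line with the far cap at (290,280), not the middle one at (282,200). I'll check the geometry.

Run:
```python
from h import *
f=load('w3')
s=robot.observe();print('cam-tcp',-f['R'].T@f['t']-s['tcp_pos'])
for z in (0,.02): 
  c=f['R']@(s['tcp_pos']+[0,0,z])+f['t'];k=f['intrinsics']@c;print('tcp px',k[:2]/k[2],c[2])
P=cloud(f)
for u,v in((243,80),(282,200),(290,280)): print(P[v,u]);octfit(f,u,v,.045,r=40)
f=load('t3');P=cloud(f)
z=P[...,2];roi=np.zeros(z.shape,bool);roi[185:295,365:420]=1
n,l,s,c=cv2.connectedComponentsWithStats((roi&(z>.03)&(z<.055)).astype(np.uint8))
for i in range(1,n):
  if s[i,4]>10: print(c[i],s[i,4],P[l==i].mean(0))
```

```text
cam-tcp [-0.06981776  0.01625296  0.17931981]
tcp px [280.97174005 242.81507987] 0.19236437340504178
tcp px [281.05386847 258.93361808] 0.17321127113172685
[ 0.36724196 -0.32523217  0.04449975]
oct [ 367.5 -326.3] flat normal yaw mod45 26.5 cost 0.002 z 0.0445 3441
[ 0.44844278 -0.3194275   0.04474744]
oct [ 453.1 -320.1] flat normal yaw mod45 31.8 cost 0.003 z 0.0446 2643
[ 0.50875828 -0.32771294  0.04465327]
oct [ 519.3 -327.9] flat normal yaw mod45 22.4 cost 0.001 z 0.0447 2085
[392.19653179 212.80924855] 173 [ 0.52071951 -0.32588758  0.04418847]
[390.09243697 237.91596639] 119 [ 0.44914111 -0.31585683  0.04395221]
[391.38028169 264.18309859] 71 [ 0.37500356 -0.31547226  0.04319191]
```

The geometry is right: the cap sits under the TCP, untouched. The fingers probably hadn't closed far enough at a commanded 30, so I'll go down again and close fully.

```bash
python3 -m pendant '[{"dr":[0,0,0],"slide":[0,0,0],"hand":60},{"dr":[0,0,0],"slide":[0,0,20],"hand":60},{"dr":[0,0,0],"slide":[0,0,60],"hand":60},{"dr":[0,0,0],"slide":[0,0,90],"hand":60},{"dr":[0,0,0],"slide":[0,0,100],"hand":60},{"dr":[0,0,0],"slide":[0,0,100],"hand":60},{"dr":[0,0,0],"slide":[0,0,100],"hand":60}]' 40
python3 -m pendant '[{"dr":[0,0,0],"slide":[0,0,0],"hand":0},{"dr":[0,0,0],"slide":[0,0,0],"hand":0},{"dr":[0,0,0],"slide":[0,0,0],"hand":0}]' 40
python3 -m pendant '[{"dr":[0,0,0],"slide":[0,0,0],"hand":0},{"dr":[0,0,0],"slide":[0,0,0],"hand":0},{"dr":[0,0,0],"slide":[0,0,0],"hand":0}]' 40
python3 -c "
from h import *
st();save('side','s3')"
```

```text
clock: 7.1
tcp_pos: [0.4536, -0.3223, 0.0145]
eef_rot: [0.001, 0.117, 0.993, -0.001]
ft_force: [-0.1, 0.7, 1.2]
gripper_width: 0.0597
grasp_force: 0.0
clock: 7.48
tcp_pos: [0.4531, -0.3218, 0.0139]
eef_rot: [0.0, 0.117, 0.993, -0.0]
ft_force: [0.4, -0.9, 0.0]
gripper_width: 0.0057
grasp_force: 0.0
clock: 7.85
tcp_pos: [0.4528, -0.3215, 0.0134]
eef_rot: [-0.0, 0.117, 0.993, 0.0]
ft_force: [0.2, -0.7, -0.5]
gripper_width: 0.0003
grasp_force: 0.0
t 7.85 tcp [ 452.8 -321.5   13.4] yaw 166.5 zx [-0.  0.] F [ 0.2 -0.7 -0.5] w 0.3 g 0.0 j6 -0.52 j1 -0.75
```

```bash
python3 -c "
from h import *
f=save('wrist','w4')
g=load('s3')['pixels']
a=cv2.resize(g[100:220,280:440],None,fx=3.5,fy=3.5,interpolation=cv2.INTER_CUBIC)
b=f['pixels']
cv2.imwrite('pics/c4.png',np.vstack([a,cv2.resize(b[170:420,150:450],(560,180*1))]) )"
```

```text
(no output)
```

View pics/c4.png

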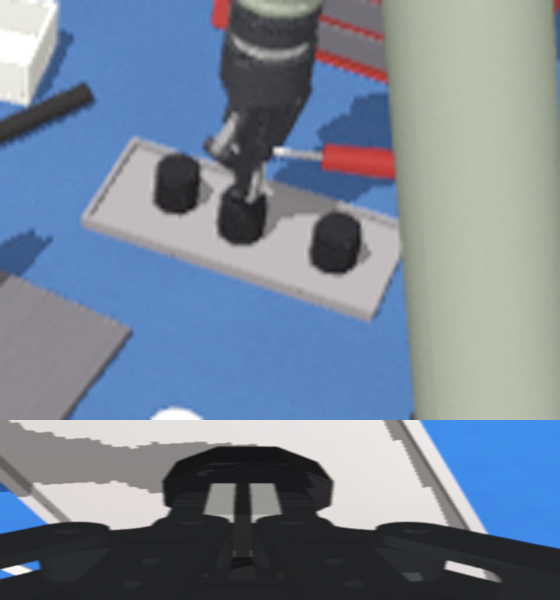

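```bash
python3 -c "
from h import *
print(robot.grip_point_offset,[a for a in dir(robot) if a[0]!='_'])
s=robot.observe()
f=load('w4');P=cloud(f)
w,a,b,c=s['eef_rot'];R=Ro.from_quat([a,b,c,w])
for v in range(235,300,6): print(v,[(R.inv().apply(P[v,u]-s['tcp_pos'])*1000).round().tolist() for u in (268,292)], P[v,268,2].round(3))
"
```

```text
-0.0187 ['PlanningError', 'grip_point_offset', 'observe']
235 [[18.0, -5.0, -30.0], [19.0, 5.0, -31.0]] 0.043
241 [[16.0, -5.0, -31.0], [16.0, 5.0, -32.0]] 0.044
247 [[14.0, -5.0, -32.0], [14.0, 5.0, -32.0]] 0.046
253 [[11.0, -5.0, -32.0], [11.0, 6.0, -31.0]] 0.045
259 [[12.0, -4.0, -41.0], [12.0, 5.0, -41.0]] 0.054
265 [[12.0, -4.0, -46.0], [11.0, 5.0, -44.0]] 0.06
271 [[11.0, -4.0, -50.0], [11.0, 5.0, -50.0]] 0.063
277 [[12.0, -4.0, -56.0], [12.0, 5.0, -55.0]] 0.069
283 [[12.0, -4.0, -60.0], [11.0, 5.0, -59.0]] 0.074
289 [[12.0, -4.0, -64.0], [12.0, 4.0, -64.0]] 0.078
295 [[12.0, -3.0, -69.0], [11.0, 4.0, -68.0]] 0.082
```

```bash
python3 -m pendant '[{"dr":[0,0,0],"slide":[0,0,-40],"hand":0},{"dr":[0,0,0],"slide":[0,0,-80],"hand":0},{"dr":[0,0,0],"slide":[0,0,-100],"hand":0},{"dr":[0,0,0],"slide":[0,0,-100],"hand":0},{"dr":[0,0,0],"slide":[0,0,-100],"hand":0}]' 40 >/dev/null; python3 -c "
from h import *
f=save('wrist','w5')
s=robot.observe()
P=cloud(f)
w,a,b,c=s['eef_rot'];R=Ro.from_quat([a,b,c,w])
for v in range(223,300,6): print(v,[(R.inv().apply(P[v,u]-s['tcp_pos'])*1000).round().tolist() for u in (272,288)], P[v,268,2].round(3))
st()"
```

```text
223 [[-9.0, -5.0, 67.0], [-9.0, 6.0, 67.0]] 0.045
229 [[-14.0, -5.0, 68.0], [-14.0, 6.0, 67.0]] 0.044
235 [[-19.0, -5.0, 68.0], [-19.0, 6.0, 68.0]] 0.041
241 [[-38.0, -6.0, 106.0], [-39.0, 7.0, 108.0]] 0.004
247 [[-44.0, -6.0, 107.0], [-44.0, 7.0, 108.0]] 0.005
253 [[-49.0, -6.0, 107.0], [-48.0, 7.0, 105.0]] 0.004
259 [[11.0, -3.0, -40.0], [11.0, 4.0, -40.0]] 0.152
265 [[11.0, -3.0, -45.0], [11.0, 3.0, -46.0]] 0.157
271 [[12.0, -3.0, -51.0], [11.0, 3.0, -50.0]] 0.163
277 [[73.0, 0.0, -177.0], [12.0, 3.0, -56.0]] 0.168
283 [[12.0, -2.0, -61.0], [11.0, 3.0, -60.0]] 0.172
289 [[11.0, -2.0, -65.0], [11.0, 3.0, -64.0]] 0.176
295 [[12.0, -2.0, -69.0], [12.0, 3.0, -69.0]] 0.181
t 8.62 tcp [ 452.1 -320.9  112.1] yaw 166.5 zx [-0.002  0.001] F [-0.5 -0.1  0. ] w 0.0 g 0.0 j6 -0.52 j1 -0.75
```

View pics/w5.png

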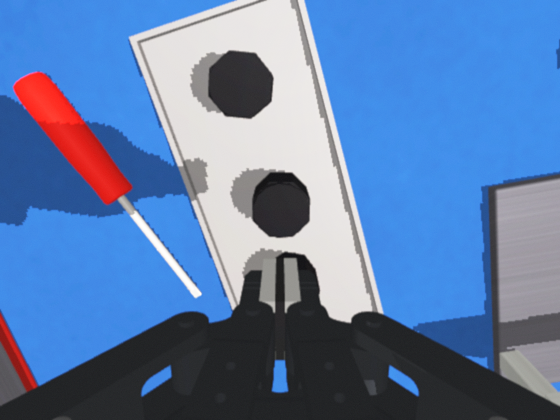

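With the gripper shut, the tips end near tool z = -37 mm, so the real fingertips are about 37 mm short of the reported TCP. That explains the miss, and I'll account for it from here.

```bash
sed -i 's/^def go(x,y,z,yaw):.*/def go(x,y,z,yaw):  # z is real fingertip height (reported TCP is 37 mm lower)\n    z=z-.037/' h.py
python3 -m pendant '[{"dr":[0,0,0],"slide":[0,0,0],"hand":60},{"dr":[0,0,0],"slide":[0,0,0],"hand":60},{"dr":[0,0,0],"slide":[0,0,30],"hand":60},{"dr":[0,0,0],"slide":[0,0,70],"hand":60},{"dr":[0,0,0],"slide":[0,0,105],"hand":60},{"dr":[0,0,0],"slide":[0,0,125],"hand":60},{"dr":[0,0,0],"slide":[0,0,134],"hand":60},{"dr":[0,0,0],"slide":[0,0,134],"hand":60}]' 40
python3 -m pendant '[{"dr":[0,0,0],"slide":[0,0,0],"hand":20},{"dr":[0,0,0],"slide":[0,0,0],"hand":20},{"dr":[0,0,0],"slide":[0,0,0],"hand":20},{"dr":[0,0,0],"slide":[0,0,0],"hand":20},{"dr":[0,0,0],"slide":[0,0,0],"hand":20}]' 40
python3 -c "
from h import *
st()"
```

```text
clock: 9.62
tcp_pos: [0.4526, -0.3214, -0.0209]
eef_rot: [-0.0, 0.117, 0.993, 0.0]
ft_force: [-0.3, -0.3, -0.1]
gripper_width: 0.06
grasp_force: 0.0
clock: 10.25
tcp_pos: [0.4537, -0.3223, -0.0194]
eef_rot: [0.001, 0.117, 0.993, -0.001]
ft_force: [0.2, -0.2, 6.2]
gripper_width: 0.0388
grasp_force: 41.5
t 10.25 tcp [ 453.7 -322.3  -19.4] yaw 166.5 zx [ 0.002 -0.001] F [ 0.2 -0.2  6.2] w 38.8 g 41.5 j6 -0.52 j1 -0.75
```

```bash
python3 -m pendant '[{"dr":[0,0,0],"slide":[0,0,-15],"hand":20},{"dr":[0,0,0],"slide":[0,0,-45],"hand":20},{"dr":[0,0,0],"slide":[0,0,-80],"hand":20},{"dr":[0,0,0],"slide":[0,0,-90],"hand":20},{"dr":[0,0,0],"slide":[0,0,-90],"hand":20}]' 40
python3 -c "
from h import *
st(); go(.521,.0945,.087,240)"
```

```text
clock: 10.88
tcp_pos: [0.4531, -0.3218, 0.0701]
eef_rot: [0.001, 0.117, 0.993, -0.0]
ft_force: [0.5, -0.1, -1.2]
gripper_width: 0.0391
grasp_force: 40.7
t 10.88 tcp [ 453.1 -321.8   70.1] yaw 166.5 zx [ 0.001 -0.001] F [ 0.5 -0.1 -1.2] w 39.1 g 40.7 j6 -0.52 j1 -0.75
dr [-1.000e-03  1.000e-03 -1.282e+00] slide [ 30.9 420.7  19.7] rows>= 6.9
```

```bash
python3 -m pendant '[{"dr":[0,0,-0.18],"slide":[3,40,0],"hand":20},{"dr":[0,0,-0.36],"slide":[8,100,0],"hand":20},{"dr":[0,0,-0.54],"slide":[13,160,0],"hand":20},{"dr":[0,0,-0.72],"slide":[18,220,0],"hand":20},{"dr":[0,0,-0.9],"slide":[22,280,5],"hand":20},{"dr":[0,0,-1.08],"slide":[26,340,10],"hand":20},{"dr":[0,0,-1.2],"slide":[29,390,15],"hand":20},{"dr":[0,0,-1.282],"slide":[31,421,20],"hand":20}]' 40 > /dev/null
python3 -m pendant '[{"dr":[0,0,0],"slide":[0,0,0],"hand":20},{"dr":[0,0,0],"slide":[0,0,0],"hand":20},{"dr":[0,0,0],"slide":[0,0,0],"hand":20}]'>/dev/null
python3 -c "
from h import *
st(); go(.521,.0945,.0565,240)"
```

```text
t 12.25 tcp [520.3  93.9  49.2] yaw -120.1 zx [-0.001 -0.   ] F [-0.5 -0.9 -0.6] w 39.5 g 40.7 j6 -1.01 j1 0.04
dr [ 0.001 -0.001 -0.002] slide [-0.9 -0.4 29.7] rows>= 0.5
```

```bash
python3 -m pendant '[{"dr":[0,0,0],"slide":[-0.8,-0.4,10],"hand":20},{"dr":[0,0,0],"slide":[-0.8,-0.4,20],"hand":20},{"dr":[0,0,0],"slide":[-0.8,-0.4,27],"hand":20},{"dr":[0,0,0],"slide":[-0.8,-0.4,30],"hand":20}]' 25 |sed -n '1,2p;4p'
for i in 1 2 3; do :; done
python3 -m pendant '[{"dr":[0,0,0],"slide":[0,0,1.5],"hand":20},{"dr":[0,0,0],"slide":[0,0,3],"hand":20}]' 25 |sed -n '1,2p;4p'
python3 -m pendant '[{"dr":[0,0,0],"slide":[0,0,1.5],"hand":20},{"dr":[0,0,0],"slide":[0,0,3],"hand":20}]' 25 |sed -n '1,2p;4p'
```

```text
clock: 12.75
tcp_pos: [0.5208, 0.0954, 0.0187]
ft_force: [-0.4, -0.7, -0.3]
clock: 13.0
tcp_pos: [0.5216, 0.0957, 0.0166]
ft_force: [-1.1, 0.7, -1.4]
clock: 13.25
tcp_pos: [0.5217, 0.0957, 0.0145]
ft_force: [-6.2, -0.6, 20.1]
```

```bash
python3 -m pendant '[{"dr":[0,0,0],"slide":[0,0,0],"hand":20},{"dr":[0,0,0],"slide":[0,0,0],"hand":20}]' 25 |sed -n '1,2p;4,6p'
python3 -m pendant '[{"dr":[0,0,0.15],"slide":[0,0,0],"hand":20},{"dr":[0,0,0.3],"slide":[0,0,0],"hand":20},{"dr":[0,0,0.45],"slide":[0,0,0],"hand":20},{"dr":[0,0,0.6],"slide":[0,0,0],"hand":20}]' 25 |sed -n '1,2p;4,6p'
python3 -m pendant '[{"dr":[0,0,0.15],"slide":[0,0,0],"hand":20},{"dr":[0,0,0.3],"slide":[0,0,0],"hand":20},{"dr":[0,0,0.45],"slide":[0,0,0],"hand":20},{"dr":[0,0,0.6],"slide":[0,0,0],"hand":20}]' 25 |sed -n '1,2p;4,6p'
python3 -c "
from h import *
st(); go(.521,.0945,.05,240)"
```

```text
clock: 13.5
tcp_pos: [0.5216, 0.0956, 0.0146]
ft_force: [-3.9, 0.1, 8.8]
gripper_width: 0.0394
grasp_force: 41.8
clock: 14.0
tcp_pos: [0.5229, 0.0955, 0.0146]
ft_force: [0.8, 0.2, 4.7]
gripper_width: 0.0392
grasp_force: 41.4
clock: 14.5
tcp_pos: [0.523, 0.0955, 0.0146]
ft_force: [-0.1, 0.6, 4.4]
gripper_width: 0.0393
grasp_force: 41.3
t 14.5 tcp [523.   95.5  14.6] yaw 171.0 zx [ 0.003 -0.   ] F [-0.1  0.6  4.4] w 39.3 g 41.3 j6 0.2 j1 0.04
dr [-0.002  0.003 -1.205] slide [ 1.8 -1.3  1.6] rows>= 6.5
```

```bash
python3 -m pendant '[{"dr":[0,0,0],"slide":[0.9,-0.6,1],"hand":20},{"dr":[0,0,0],"slide":[1.8,-1.3,1],"hand":20},{"dr":[0,0,0],"slide":[1.8,-1.3,1],"hand":20}]' 25 |sed -n '1,2p;4p'
python3 -m pendant '[{"dr":[0,0,0],"slide":[1.5,0,0],"hand":20},{"dr":[0,0,0],"slide":[1.5,0,0],"hand":20}]' 25 |sed -n '1,2p;4p'
python3 -m pendant '[{"dr":[0,0,0],"slide":[-1.5,-1.5,0],"hand":20},{"dr":[0,0,0],"slide":[-1.5,-1.5,0],"hand":20}]' 25 |sed -n '1,2p;4p'
python3 -m pendant '[{"dr":[0,0,0],"slide":[-1.5,1.5,0],"hand":20},{"dr":[0,0,0],"slide":[-1.5,1.5,0],"hand":20}]' 25 |sed -n '1,2p;4p'
python3 -m pendant '[{"dr":[0,0,0],"slide":[1.5,1.5,0],"hand":20},{"dr":[0,0,0],"slide":[1.5,1.5,0],"hand":20}]' 25 |sed -n '1,2p;4p'
```

```text
clock: 14.88
tcp_pos: [0.523, 0.0955, 0.0146]
ft_force: [1.4, 3.1, 8.1]
clock: 15.12
tcp_pos: [0.5221, 0.0953, 0.0146]
ft_force: [3.9, 1.4, 6.7]
clock: 15.38
tcp_pos: [0.5222, 0.0953, 0.0146]
ft_force: [0.5, 6.0, 10.7]
clock: 15.62
tcp_pos: [0.5221, 0.0953, 0.0145]
ft_force: [-3.2, 2.1, 15.4]
clock: 15.88
tcp_pos: [0.5222, 0.0953, 0.0146]
ft_force: [0.0, -2.8, 12.3]
```

```bash
python3 -m pendant '[{"dr":[0,0,0.18],"slide":[0,0,0],"hand":20},{"dr":[0,0,0.36],"slide":[0,0,0],"hand":20},{"dr":[0,0,0.54],"slide":[0,0,0],"hand":20},{"dr":[0,0,0.72],"slide":[0,0,0],"hand":20},{"dr":[0,0,0.9],"slide":[0,0,0],"hand":20},{"dr":[0,0,1.08],"slide":[0,0,0],"hand":20},{"dr":[0,0,1.26],"slide":[0,0,0],"hand":20},{"dr":[0,0,1.4],"slide":[0,0,0],"hand":20}]' 25 |sed -n '1,2p;4p'
python3 -m pendant '[{"dr":[0,0,0.18],"slide":[0,0,0],"hand":20},{"dr":[0,0,0.36],"slide":[0,0,0],"hand":20},{"dr":[0,0,0.54],"slide":[0,0,0],"hand":20},{"dr":[0,0,0.72],"slide":[0,0,0],"hand":20},{"dr":[0,0,0.9],"slide":[0,0,0],"hand":20},{"dr":[0,0,1.08],"slide":[0,0,0],"hand":20},{"dr":[0,0,1.2],"slide":[0,0,0],"hand":20}]' 25 |sed -n '1,2p;4p'
python3 -c "
from h import *
st();save('side','s6');f=load('s6');c=f['R']@np.array([.521,.0945,.03])+f['t'];k=f['intrinsics']@c;u,v=(k[:2]/k[2]).astype(int);print(u,v)
cv2.imwrite('pics/c6.png',cv2.resize(f['pixels'][v-50:v+40,u-60:u+60],None,fx=5,fy=5,interpolation=cv2.INTER_CUBIC))"
```

```text
clock: 16.88
tcp_pos: [0.5226, 0.0958, 0.0145]
ft_force: [0.6, -0.6, 10.7]
clock: 17.75
tcp_pos: [0.5226, 0.0958, 0.0146]
ft_force: [0.1, -0.7, 10.2]
t 17.75 tcp [522.6  95.8  14.6] yaw 22.0 zx [ 0.006 -0.001] F [ 0.1 -0.7 10.2] w 39.0 g 42.0 j6 2.8 j1 0.04
262 244
```

View pics/c6.png

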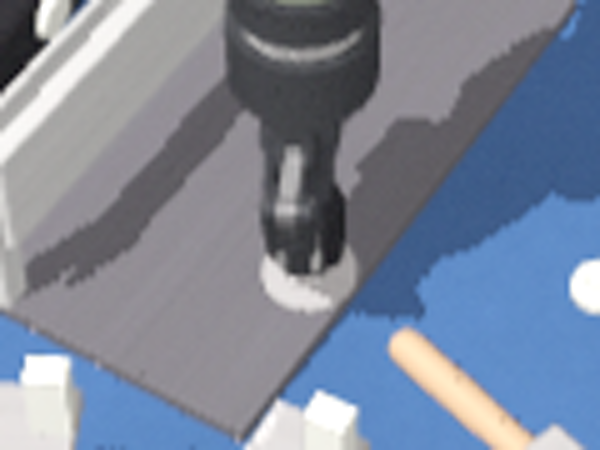

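The image shows the cap on the stud, held well above the pad. It did not sink through 220° of clockwise turning under about 10 N, so the middle cap doesn't fit. I'll put it back in the tray.

```bash
python3 -m pendant '[{"dr":[0,0,0],"slide":[0,0,-10],"hand":20},{"dr":[0,0,0],"slide":[0,0,-30],"hand":20},{"dr":[0,0,-0.18],"slide":[0,0,-55],"hand":20},{"dr":[0,0,-0.36],"slide":[0,0,-60],"hand":20},{"dr":[0,0,-0.54],"slide":[0,0,-60],"hand":20},{"dr":[0,0,-0.72],"slide":[0,0,-60],"hand":20},{"dr":[0,0,-0.9],"slide":[0,0,-60],"hand":20},{"dr":[0,0,-1.08],"slide":[0,0,-60],"hand":20}]' 40 |sed -n '1,2p;4p'
python3 -c "
from h import *
st();go(.453,-.3216,.107,166.5)"
```

```text
clock: 18.8
tcp_pos: [0.5192, 0.0961, 0.0726]
ft_force: [-0.2, 0.3, -1.0]
t 18.8 tcp [519.2  96.1  72.6] yaw 84.5 zx [-0.001  0.   ] F [-0.2  0.3 -1. ] w 39.1 g 40.7 j6 1.71 j1 0.04
dr [-1.000e-03 -0.000e+00 -1.431e+00] slide [-422.1  -26.1    2.6] rows>= 7.7
```

```bash
python3 -m pendant '[{"dr":[0,0,-0.18],"slide":[-40,-2,0],"hand":20},{"dr":[0,0,-0.36],"slide":[-100,-6,0],"hand":20},{"dr":[0,0,-0.54],"slide":[-160,-10,0],"hand":20},{"dr":[0,0,-0.72],"slide":[-220,-14,0],"hand":20},{"dr":[0,0,-0.9],"slide":[-280,-18,0],"hand":20},{"dr":[0,0,-1.08],"slide":[-340,-22,0],"hand":20},{"dr":[0,0,-1.26],"slide":[-395,-25,2],"hand":20},{"dr":[0,0,-1.431],"slide":[-422,-26,2],"hand":20}]' 40 >/dev/null
python3 -m pendant '[{"dr":[0,0,0],"slide":[0,0,0],"hand":20},{"dr":[0,0,0],"slide":[0,0,0],"hand":20},{"dr":[0,0,0],"slide":[0,0,0],"hand":20}]'>/dev/null
python3 -c "
from h import *
st();go(.453,-.3216,.0185,166.5)"
```

```text
t 20.18 tcp [ 450.8 -319.6   70.4] yaw 162.9 zx [-0.001  0.001] F [ 0.1 -0.5  0.8] w 39.4 g 40.7 j6 -0.45 j1 -0.75
dr [ 0.001 -0.001 -0.063] slide [-2.8 -1.3 88.9] rows>= 1.4
```

```bash
python3 -m pendant '[{"dr":[0,0,-0.06],"slide":[-3,-1,30],"hand":20},{"dr":[0,0,-0.06],"slide":[-3,-1,65],"hand":20},{"dr":[0,0,-0.06],"slide":[-3,-1,82],"hand":20},{"dr":[0,0,-0.06],"slide":[-3,-1,87],"hand":20},{"dr":[0,0,-0.06],"slide":[-3,-1,89],"hand":20},{"dr":[0,0,-0.06],"slide":[-3,-1,89],"hand":20}]' 40 |sed -n '1,2p;4p'
python3 -m pendant '[{"dr":[0,0,0],"slide":[0,0,0],"hand":60},{"dr":[0,0,0],"slide":[0,0,0],"hand":60},{"dr":[0,0,0],"slide":[0,0,0],"hand":60},{"dr":[0,0,0],"slide":[0,0,-20],"hand":60},{"dr":[0,0,0],"slide":[0,0,-60],"hand":60},{"dr":[0,0,0],"slide":[0,0,-80],"hand":60},{"dr":[0,0,0],"slide":[0,0,-80],"hand":60}]' 40 |sed -n '1,2p;4,6p'
python3 -c "
from h import *
f=save('wrist','w7');octfit(f,282,200,.045,40);octfit(f,285,275,.045,40);go(.5193,-.3278,.1,156.9)"
```

```text
clock: 20.92
tcp_pos: [0.454, -0.3235, -0.0176]
ft_force: [-0.5, -1.0, -0.1]
clock: 21.8
tcp_pos: [0.4546, -0.3241, 0.0631]
ft_force: [0.6, -0.2, -0.5]
gripper_width: 0.0599
grasp_force: 0.0
oct [ 445.3 -320.9] flat normal yaw mod45 0.0 cost 0.0 z 0.0446 2279
oct [ 479.8 -326. ] flat normal yaw mod45 41.0 cost 4.576 z 0.0446 1604
dr [-0.001  0.001  0.163] slide [-64.8  11.2  -1.2] rows>= 1.1
```

```bash
python3 -m pendant '[{"dr":[0,0,0.16],"slide":[-40,7,0],"hand":60},{"dr":[0,0,0.16],"slide":[-65,11,0],"hand":60},{"dr":[0,0,0.16],"slide":[-65,11,0],"hand":60},{"dr":[0,0,0.16],"slide":[-65,11,0],"hand":60}]' 40 >/dev/null
python3 -c "
from h import *
f=save('wrist','w8');st()
P=cloud(f);m=(np.abs(P[...,2]-.045)<.006)
n,l,s,c=cv2.connectedComponentsWithStats(m.astype(np.uint8))
for i in range(1,n):
  if s[i,4]>800: print(c[i].round(),s[i,4]); octfit(f,*c[i],.045,r=48)
go(.5193,-.328,.016,157.2)"
```

```text
t 22.4 tcp [ 517.5 -327.    60.4] yaw 157.1 zx [-0.002  0.002] F [ 0.1 -0.  -0.6] w 60.0 g 0.0 j6 -0.28 j1 -0.68
[238. 123.] 5128
oct [ 453.5 -322.9] flat normal yaw mod45 31.3 cost 0.002 z 0.0446 5128
[279. 239.] 4036
oct [ 519.8 -327.8] flat normal yaw mod45 21.9 cost 0.002 z 0.0446 4036
dr [ 0.001 -0.003 -0.002] slide [-2.3 -0.3 81.4] rows>= 1.3
```

Cap 2 is back at (453.5,-322.9). Now I'll pick cap 3.

```bash
python3 -m pendant '[{"dr":[0,0,0],"slide":[-2,0,30],"hand":60},{"dr":[0,0,0],"slide":[-2,0,60],"hand":60},{"dr":[0,0,0],"slide":[-2,0,76],"hand":60},{"dr":[0,0,0],"slide":[-2,0,81],"hand":60},{"dr":[0,0,0],"slide":[-2,0,81],"hand":60}]' 40 |sed -n '1,2p;4p'
python3 -m pendant '[{"dr":[0,0,0],"slide":[0,0,0],"hand":20},{"dr":[0,0,0],"slide":[0,0,0],"hand":20},{"dr":[0,0,0],"slide":[0,0,0],"hand":20},{"dr":[0,0,0],"slide":[0,0,0],"hand":20},{"dr":[0,0,0],"slide":[0,0,0],"hand":20}]' 40|sed -n '1,2p;4,6p'
python3 -m pendant '[{"dr":[0,0,0],"slide":[0,0,-15],"hand":20},{"dr":[0,0,0],"slide":[0,0,-45],"hand":20},{"dr":[0,0,0],"slide":[0,0,-80],"hand":20},{"dr":[0,0,0],"slide":[0,0,-90],"hand":20},{"dr":[0,0,0],"slide":[0,0,-90],"hand":20}]' 40 |sed -n '1,2p;4,6p'
python3 -c "
from h import *
st(); go(.522,.095,.087,235)"
```

```text
clock: 23.02
tcp_pos: [0.521, -0.3287, -0.0191]
ft_force: [-0.4, 0.3, 0.4]
clock: 23.65
tcp_pos: [0.5219, -0.3292, -0.0182]
ft_force: [-0.4, -0.2, 6.2]
gripper_width: 0.0392
grasp_force: 41.5
clock: 24.28
tcp_pos: [0.5213, -0.3287, 0.0711]
ft_force: [0.4, -0.5, -1.1]
gripper_width: 0.0395
grasp_force: 40.8
t 24.27 tcp [ 521.3 -328.7   71.1] yaw 157.1 zx [ 0.001 -0.001] F [ 0.4 -0.5 -1.1] w 39.5 g 40.8 j6 -0.28 j1 -0.68
dr [-1.00e-03  1.00e-03 -1.36e+00] slide [164.4 390.6  20.8] rows>= 7.3
```

```bash
python3 -m pendant '[{"dr":[0,0,-0.18],"slide":[16,40,0],"hand":20},{"dr":[0,0,-0.36],"slide":[40,95,0],"hand":20},{"dr":[0,0,-0.54],"slide":[65,150,0],"hand":20},{"dr":[0,0,-0.72],"slide":[90,205,0],"hand":20},{"dr":[0,0,-0.9],"slide":[113,260,5],"hand":20},{"dr":[0,0,-1.08],"slide":[137,315,10],"hand":20},{"dr":[0,0,-1.23],"slide":[156,365,15],"hand":20},{"dr":[0,0,-1.36],"slide":[164,391,21],"hand":20}]' 40 > /dev/null
python3 -m pendant '[{"dr":[0,0,0],"slide":[0,0,0],"hand":20},{"dr":[0,0,0],"slide":[0,0,0],"hand":20},{"dr":[0,0,0],"slide":[0,0,0],"hand":20}]'>/dev/null
python3 -c "
from h import *
st(); go(.5225,.0964,.0565,235)"
```

```text
t 25.65 tcp [522.   94.4  49.3] yaw -125.1 zx [-0.001 -0.   ] F [ 0.  -0.5 -1.7] w 39.1 g 40.8 j6 -0.92 j1 0.04
dr [ 0.    -0.001 -0.002] slide [-2.   0.8 29.8] rows>= 0.5
```

```bash
python3 -m pendant '[{"dr":[0,0,0],"slide":[-2,0.8,10],"hand":20},{"dr":[0,0,0],"slide":[-2,0.8,20],"hand":20},{"dr":[0,0,0],"slide":[-2,0.8,27],"hand":20},{"dr":[0,0,0],"slide":[-2,0.8,30],"hand":20}]' 25 |sed -n '1,2p;4p'
python3 -m pendant '[{"dr":[0,0,0],"slide":[0,0,1.5],"hand":20},{"dr":[0,0,0],"slide":[0,0,3],"hand":20}]' 25 |sed -n '1,2p;4p'
python3 -m pendant '[{"dr":[0,0,0],"slide":[0,0,1.5],"hand":20},{"dr":[0,0,0],"slide":[0,0,3],"hand":20}]' 25 |sed -n '1,2p;4p'
python3 -m pendant '[{"dr":[0,0,0],"slide":[0,0,1],"hand":20},{"dr":[0,0,0],"slide":[0,0,1],"hand":20}]' 25 |sed -n '1,2p;4p'
```

```text
clock: 26.15
tcp_pos: [0.5221, 0.0975, 0.0187]
ft_force: [0.2, -0.6, -1.0]
clock: 26.4
tcp_pos: [0.5229, 0.0976, 0.0167]
ft_force: [-1.8, -0.0, 4.9]
clock: 26.65
tcp_pos: [0.5232, 0.0977, 0.0155]
ft_force: [-7.3, 0.2, 23.8]
clock: 26.9
tcp_pos: [0.5232, 0.0977, 0.0151]
ft_force: [-6.7, -0.2, 21.5]
```

```bash
python3 -m pendant '[{"dr":[0,0,0],"slide":[0,0,-8],"hand":20},{"dr":[0,0,0],"slide":[0,0,-8],"hand":20},{"dr":[0,0,0],"slide":[0,0,-8],"hand":20},{"dr":[0,0,0],"slide":[0,0,-8],"hand":20},{"dr":[0,0,0],"slide":[0,0,-8],"hand":20}]' 25 |sed -n '1,2p;4p'
python3 -c "
from h import *
st(); go(.5223,.0959,.054,235);save('side','s9');save('wrist','w9')
f=load('s9');c=f['R']@np.array([.521,.0945,.03])+f['t'];k=f['intrinsics']@c;u,v=(k[:2]/k[2]).astype(int)
a=cv2.resize(f['pixels'][v-50:v+40,u-45:u+45],(420,420),interpolation=cv2.INTER_CUBIC)
cv2.imwrite('pics/c9.png',np.hstack([a,load('w9')['pixels'][0:420,100:460]]))"
```

```text
clock: 27.52
tcp_pos: [0.5224, 0.0976, 0.0201]
ft_force: [-0.2, 0.2, -0.6]
t 27.52 tcp [522.4  97.6  20.1] yaw -125.0 zx [-0.001 -0.   ] F [-0.2  0.2 -0.6] w 39.4 g 40.8 j6 -0.91 j1 0.05
dr [ 0. -0.  0.] slide [ 1.5 -0.9  3.1] rows>= 0.1
```

View pics/c9.png

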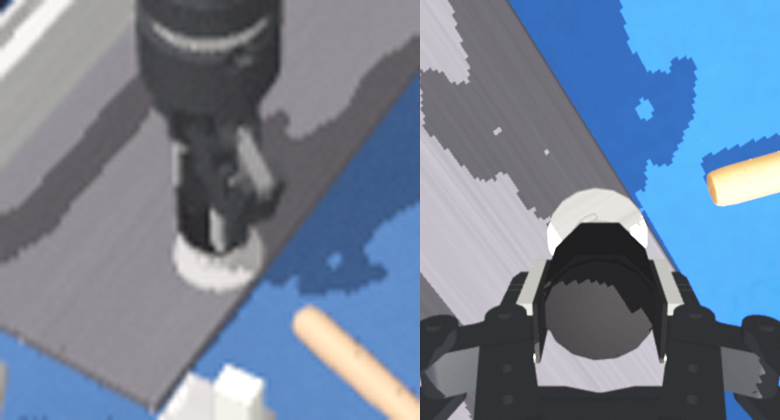

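The crop shows the cap held just above the stud and nearly concentric with the pad, whose visible arc runs from x=547 to 648. I'll fit the pad and cap centres from this image.

```bash
cat >> h.py <<'E'
def align(f):
    s=robot.observe();P=cloud(f);g=f['pixels'].astype(int);z=P[...,2]
    m=(np.abs(z-.016)<.006)&(g.min(2)>150)&(np.hypot(P[...,0]-.521,P[...,1]-.0945)<.04)
    mm=cv2.morphologyEx(m.astype(np.uint8),cv2.MORPH_OPEN,np.ones((3,3)))
    cs=np.vstack(cv2.findContours(mm,cv2.RETR_EXTERNAL,cv2.CHAIN_APPROX_NONE)[0])[:,0]
    w=np.array([planez(f,u,v,.016)[:2]*1000 for u,v in cs])
    from scipy.optimize import least_squares
    # outer arc only: robust fit with fixed radius 26
    h=cv2.convexHull(w.astype(np.float32))[:,0]
    r=least_squares(lambda p:np.hypot(*(h-p).T)-26,[521,94.5],loss='soft_l1',f_scale=.5)
    print('pad',r.x.round(2),'n',len(h),'res',np.abs(r.fun).mean().round(2))
    zt=s['tcp_pos'][2]+.0633
    m=(np.abs(z-zt)<.005)&(np.hypot(P[...,0]-s['tcp_pos'][0],P[...,1]-s['tcp_pos'][1])<.024)&(g.max(2)<120)
    q=P[m];print('cap top bbox mid',((q.max(0)+q.min(0))/2*1000).round(1),'ext',(np.ptp(q,axis=0)*1000).round(1),'tcp',(s['tcp_pos']*1000).round(1))
E
python3 -c "
from h import *
align(load('w9'))
f=load('w9');st();print(cloud(f)[300:345:15,280].round(4))"
```

```text
pad [529.35  84.77] n 31 res 5.32
cap top bbox mid [521.6  96.7  83.5] ext [45.6 42.3 10. ] tcp [522.5  97.6  20.2]
t 27.62 tcp [522.5  97.6  20.2] yaw -125.0 zx [-0.  0.] F [ 0.6 -0.1 -0.7] w 39.2 g 40.8 j6 -0.91 j1 0.05
[[0.5184 0.0932 0.0828]
 [0.5218 0.0981 0.0826]
 [0.5254 0.1033 0.0822]]
```

```bash
python3 -m pendant '[{"dr":[0,0,0],"slide":[2.1,-0.9,0],"hand":20},{"dr":[0,0,0],"slide":[2.1,-0.9,0],"hand":20},{"dr":[0,0,0],"slide":[2.1,-0.9,2],"hand":20},{"dr":[0,0,0],"slide":[2.1,-0.9,4],"hand":20},{"dr":[0,0,0],"slide":[2.1,-0.9,6],"hand":20},{"dr":[0,0,0],"slide":[2.1,-0.9,7.5],"hand":20},{"dr":[0,0,0],"slide":[2.1,-0.9,7.5],"hand":20}]' 25 |sed -n '1,2p;4p'
python3 -m pendant '[{"dr":[0,0,0.18],"slide":[0,0,0],"hand":20},{"dr":[0,0,0.36],"slide":[0,0,0],"hand":20},{"dr":[0,0,0.54],"slide":[0,0,0],"hand":20},{"dr":[0,0,0.72],"slide":[0,0,0],"hand":20},{"dr":[0,0,0.9],"slide":[0,0,0],"hand":20},{"dr":[0,0,1.08],"slide":[0,0,0],"hand":20},{"dr":[0,0,1.26],"slide":[0,0,0],"hand":20},{"dr":[0,0,1.4],"slide":[0,0,0],"hand":20}]' 25 |sed -n '1,2p;4p'
```

```text
clock: 28.5
tcp_pos: [0.5228, 0.0954, 0.0154]
ft_force: [-6.3, -0.8, 23.1]
clock: 29.5
tcp_pos: [0.5259, 0.0929, 0.0156]
ft_force: [0.2, -7.5, 15.5]
```

Run:
```python
from h import *
f=load('w2');P=cloud(f);g=f['pixels'].astype(int).sum(2)//3
print('cols 254..306 row heights mm / gray')
for v in range(84,130,4): print(v,(P[v,254:308:3,2]*1000).round().astype(int).tolist(),g[v,254:308:3].tolist())
q=P[80:132,250:312].reshape(-1,3);q=q[q[:,2]>.037]
c,r=cv2.minEnclosingCircle((q[:,:2]*1000).astype(np.float32));print(c,r,len(q),np.median(q,0),'area diam',)
st()
```

```text
cols 254..306 row heights mm / gray
84 [12, 12, 12, 14, 14, 16, 17, 16, 16, 17, 17, 17, 16, 13, 13, 12, 12, 12] [120, 119, 121, 115, 122, 226, 236, 236, 232, 231, 236, 234, 232, 169, 120, 122, 121, 119]
88 [14, 12, 14, 17, 17, 16, 17, 15, 17, 17, 17, 18, 15, 16, 16, 13, 13, 13] [124, 123, 104, 205, 232, 234, 235, 237, 232, 231, 236, 234, 232, 232, 235, 122, 121, 121]
92 [14, 12, 17, 15, 17, 16, 16, 16, 16, 19, 17, 16, 17, 17, 17, 17, 13, 13] [124, 115, 211, 234, 229, 186, 147, 152, 153, 199, 230, 233, 232, 232, 235, 235, 125, 124]
96 [11, 13, 16, 17, 17, 17, 31, 29, 40, 41, 25, 25, 17, 18, 17, 16, 16, 12] [116, 123, 230, 172, 146, 144, 139, 128, 151, 192, 216, 233, 227, 232, 235, 235, 227, 120]
100 [13, 17, 17, 16, 17, 30, 40, 42, 41, 40, 41, 41, 36, 16, 17, 16, 16, 13] [113, 224, 222, 145, 147, 139, 150, 234, 233, 234, 234, 217, 232, 230, 235, 237, 238, 126]
104 [13, 16, 17, 18, 15, 34, 39, 41, 41, 41, 40, 41, 33, 33, 17, 18, 17, 13] [113, 228, 221, 144, 143, 136, 231, 232, 232, 232, 232, 234, 192, 225, 235, 237, 237, 149]
108 [12, 18, 16, 18, 16, 34, 41, 42, 40, 42, 42, 41, 31, 32,
[... 460 characters left out ...]
 17, 17, 15, 17, 18, 16, 17, 17, 17, 19, 15, 17, 18, 12, 14] [118, 118, 150, 234, 235, 235, 234, 233, 221, 230, 233, 232, 232, 233, 235, 228, 121, 122]
124 [12, 13, 14, 14, 18, 16, 16, 15, 17, 18, 17, 15, 17, 16, 13, 12, 12, 13] [116, 116, 112, 149, 236, 234, 234, 233, 228, 235, 233, 231, 233, 234, 195, 122, 122, 120]
128 [12, 13, 13, 13, 13, 13, 16, 18, 17, 18, 17, 18, 11, 13, 13, 13, 13, 12] [116, 115, 115, 117, 113, 165, 232, 234, 230, 236, 234, 230, 193, 121, 118, 120, 120, 120]
(521.0121459960938, 94.049072265625) 9.892743110656738 328 [0.52053623 0.09417521 0.04071155] area diam
t 29.5 tcp [525.9  92.9  15.6] yaw 154.5 zx [ 0.007 -0.006] F [ 0.2 -7.5 15.5] w 39.6 g 42.7 j6 0.49 j1 0.04
```

```bash
python3 -m pendant '[{"dr":[0,0,0],"slide":[0,0,-9],"hand":20},{"dr":[0,0,0],"slide":[0,0,-9],"hand":20},{"dr":[0,0,0],"slide":[0,0,-9],"hand":20},{"dr":[0,0,0],"slide":[0,0,-9],"hand":20},{"dr":[0,0,0],"slide":[0,0,-9],"hand":20},{"dr":[0,0,0],"slide":[0,0,-9],"hand":20}]' 25 |sed -n '1,2p;4p'
cat >> h.py <<'E'
def captop(f,h=.0633):
    s=robot.observe();P=cloud(f);g=f['pixels'].astype(int);w,a,b,c=s['eef_rot'];R=Ro.from_quat([a,b,c,w])
    L=R.inv().apply((P-s['tcp_pos']).reshape(-1,3)).reshape(P.shape)*1000
    m=(np.abs(L[...,2]+h*1000)<3)&(np.abs(L[...,1])<17)&(np.abs(L[...,0])<30)&(g.max(2)<110)
    q=L[m]; print('n',m.sum(),'z',np.median(q[:,2]).round(1))
    for yy in (-9,-6,-3,0,3,6,9):
        r=q[np.abs(q[:,1]-yy)<1.2]; 
        if len(r): print(yy,'x',r[:,0].min().round(1),r[:,0].max().round(1),end=' | ')
    print()
E
python3 -c "
from h import *
st();f=save('wrist','w10');captop(f);go(.521,.0942,.057,154.5)"
```

```text
clock: 30.25
tcp_pos: [0.5221, 0.0954, 0.0218]
ft_force: [-0.3, 0.5, 0.1]
t 30.25 tcp [522.1  95.4  21.8] yaw 154.8 zx [-0.  0.] F [-0.3  0.5  0.1] w 39.2 g 40.8 j6 0.48 j1 0.04
n 8324 z -62.9
-9 x -15.0 19.9 | -6 x -16.7 20.6 | -3 x -17.9 22.2 | 0 x -18.4 21.5 | 3 x -17.1 21.2 | 6 x -16.7 20.9 | 9 x -15.4 20.3 | 
dr [-0.    -0.     0.005] slide [ 0.5 -1.5  1.8] rows>= 0.0
```

```bash
python3 -m pendant '[{"dr":[0,0,0],"slide":[-0.8,-1.6,0],"hand":20},{"dr":[0,0,0],"slide":[-0.8,-1.6,2],"hand":20},{"dr":[0,0,0],"slide":[-0.8,-1.6,4],"hand":20},{"dr":[0,0,0],"slide":[-0.8,-1.6,4],"hand":20},{"dr":[0,0,0],"slide":[-0.8,-1.6,4],"hand":20}]' 25 |sed -n '1,2p;4p'
python3 -m pendant '[{"dr":[0,0,0],"slide":[0,0,1],"hand":20},{"dr":[0,0,0],"slide":[0,0,2],"hand":20},{"dr":[0,0,0],"slide":[0,0,2.5],"hand":20},{"dr":[0,0,0],"slide":[0,0,2.5],"hand":20}]' 25 |sed -n '1,2p;4p'
python3 -m pendant '[{"dr":[0,0,0],"slide":[0,0,0.8],"hand":20},{"dr":[0,0,0],"slide":[0,0,0.8],"hand":20},{"dr":[0,0,0],"slide":[0,0,0.8],"hand":20}]' 25 |sed -n '1,2p;4p'
```

```text
clock: 30.92
tcp_pos: [0.5222, 0.0936, 0.0179]
ft_force: [0.6, 0.2, -1.8]
clock: 31.42
tcp_pos: [0.5226, 0.0936, 0.0164]
ft_force: [-1.8, 0.1, 7.4]
clock: 31.8
tcp_pos: [0.5227, 0.0936, 0.0161]
ft_force: [-4.0, -1.3, 12.0]
```

```bash
python3 -m pendant '[{"dr":[0,0,0.18],"slide":[0,0,0],"hand":20},{"dr":[0,0,0.36],"slide":[0,0,0],"hand":20},{"dr":[0,0,0.54],"slide":[0,0,0],"hand":20},{"dr":[0,0,0.7],"slide":[0,0,0],"hand":20}]' 25 |sed -n '1,2p;4p'
python3 -m pendant '[{"dr":[0,0,0.18],"slide":[0,0,0],"hand":20},{"dr":[0,0,0.36],"slide":[0,0,0],"hand":20},{"dr":[0,0,0.54],"slide":[0,0,0],"hand":20},{"dr":[0,0,0.7],"slide":[0,0,0],"hand":20}]' 25 |sed -n '1,2p;4p'
python3 -m pendant '[{"dr":[0,0,0.18],"slide":[0,0,0],"hand":20},{"dr":[0,0,0.36],"slide":[0,0,0],"hand":20},{"dr":[0,0,0.54],"slide":[0,0,0],"hand":20},{"dr":[0,0,0.7],"slide":[0,0,0],"hand":20}]' 25 |sed -n '1,2p;4p'
python3 -c "
from h import *
st()"
```

```text
clock: 32.3
tcp_pos: [0.5247, 0.0914, 0.0163]
ft_force: [1.0, -6.7, 8.9]
clock: 32.8
tcp_pos: [0.523, 0.0905, 0.0161]
ft_force: [-3.4, -7.6, 13.8]
clock: 33.3
tcp_pos: [0.521, 0.0908, 0.016]
ft_force: [-8.0, -7.0, 17.2]
t 33.3 tcp [521.   90.8  16. ] yaw 34.1 zx [-0.002 -0.006] F [-8.  -7.  17.2] w 39.4 g 42.9 j6 2.58 j1 0.04
```

Cap 3 rests on the stud top in the same way and does not engage. I'll put it back and try cap 1, which gives a direct comparison.

```bash
python3 -m pendant '[{"dr":[0,0,0],"slide":[0,0,-10],"hand":20},{"dr":[0,0,0],"slide":[0,0,-30],"hand":20},{"dr":[0,0,-0.18],"slide":[0,0,-55],"hand":20},{"dr":[0,0,-0.36],"slide":[0,0,-58],"hand":20},{"dr":[0,0,-0.54],"slide":[0,0,-58],"hand":20},{"dr":[0,0,-0.72],"slide":[0,0,-58],"hand":20},{"dr":[0,0,-0.9],"slide":[0,0,-58],"hand":20}]' 40 |sed -n '1,2p;4p'
python3 -c "
from h import *
st();go(.5215,-.3289,.107,157.1)"
```

```text
clock: 34.17
tcp_pos: [0.5225, 0.0939, 0.0729]
ft_force: [0.1, 0.9, -0.9]
t 34.17 tcp [522.5  93.9  72.9] yaw 86.5 zx [0.001 0.001] F [ 0.1  0.9 -0.9] w 39.0 g 40.8 j6 1.67 j1 0.04
dr [ 1.000e-03 -0.000e+00 -1.233e+00] slide [-422.1   24.9    2.7] rows>= 6.8
```

```bash
python3 -m pendant '[{"dr":[0,0,-0.18],"slide":[-40,2,0],"hand":20},{"dr":[0,0,-0.36],"slide":[-100,6,0],"hand":20},{"dr":[0,0,-0.54],"slide":[-160,10,0],"hand":20},{"dr":[0,0,-0.72],"slide":[-220,14,0],"hand":20},{"dr":[0,0,-0.9],"slide":[-280,18,0],"hand":20},{"dr":[0,0,-1.08],"slide":[-340,21,0],"hand":20},{"dr":[0,0,-1.233],"slide":[-395,24,2],"hand":20},{"dr":[0,0,-1.233],"slide":[-422,25,2],"hand":20}]' 40 >/dev/null
python3 -m pendant '[{"dr":[0,0,0],"slide":[0,0,0],"hand":20},{"dr":[0,0,0],"slide":[0,0,0],"hand":20},{"dr":[0,0,0],"slide":[0,0,0],"hand":20}]'>/dev/null
python3 -c "
from h import *
st();go(.5215,-.3289,.019,157.1)"
```

```text
t 35.55 tcp [ 518.1 -327.6   70.7] yaw 156.8 zx [-0.     0.001] F [-0.1 -0.  -1. ] w 39.0 g 40.8 j6 -0.28 j1 -0.68
dr [ 0.001 -0.001 -0.005] slide [-3.6  0.1 88.7] rows>= 1.4
```

```bash
python3 -m pendant '[{"dr":[0,0,0],"slide":[-3.6,0,30],"hand":20},{"dr":[0,0,0],"slide":[-3.6,0,65],"hand":20},{"dr":[0,0,0],"slide":[-3.6,0,82],"hand":20},{"dr":[0,0,0],"slide":[-3.6,0,87],"hand":20},{"dr":[0,0,0],"slide":[-3.6,0,88.5],"hand":20},{"dr":[0,0,0],"slide":[-3.6,0,88.5],"hand":20}]' 40 |sed -n '1,2p;4p'
python3 -m pendant '[{"dr":[0,0,0],"slide":[0,0,0],"hand":60},{"dr":[0,0,0],"slide":[0,0,0],"hand":60},{"dr":[0,0,0],"slide":[0,0,0],"hand":60},{"dr":[0,0,0],"slide":[0,0,-20],"hand":60},{"dr":[0,0,0],"slide":[0,0,-60],"hand":60},{"dr":[0,0,0],"slide":[0,0,-90],"hand":60},{"dr":[0,0,0],"slide":[0,0,-90],"hand":60}]' 40 |sed -n '1,2p;4,6p'
python3 -c "
from h import *
st();go(.3675,-.3264,.11,161.3)"
```

```text
clock: 36.3
tcp_pos: [0.5221, -0.3311, -0.0167]
ft_force: [0.1, -0.7, -0.4]
clock: 37.17
tcp_pos: [0.5232, -0.3321, 0.0751]
ft_force: [0.2, -0.6, 0.1]
gripper_width: 0.06
grasp_force: 0.0
t 37.17 tcp [ 523.2 -332.1   75.1] yaw 156.7 zx [ 0.004 -0.003] F [ 0.2 -0.6  0.1] w 60.0 g 0.0 j6 -0.28 j1 -0.68
dr [-0.002  0.005 -0.081] slide [145.2 -56.4   1.4] rows>= 2.5
```

```bash
python3 -m pendant '[{"dr":[0,0,-0.08],"slide":[55,-21,0],"hand":60},{"dr":[0,0,-0.08],"slide":[110,-42,0],"hand":60},{"dr":[0,0,-0.08],"slide":[145,-56,0],"hand":60},{"dr":[0,0,-0.08],"slide":[145,-56,0],"hand":60},{"dr":[0,0,-0.08],"slide":[145,-56,0],"hand":60},{"dr":[0,0,-0.08],"slide":[145,-56,0],"hand":60}]' 40 >/dev/null
python3 -c "
from h import *
st();f=save('wrist','w11')
P=cloud(f);m=(np.abs(P[...,2]-.045)<.006)
n,l,s,c=cv2.connectedComponentsWithStats(m.astype(np.uint8))
for i in range(1,n):
  if s[i,4]>800: print(c[i].round(),s[i,4]); octfit(f,*c[i],.045,r=48)
go(.3675,-.3264,.017,161.3)"
```

```text
t 37.92 tcp [ 367.1 -324.9   72. ] yaw 161.3 zx [ 0. -0.] F [-0.3  0.2 -0.3] w 60.0 g 0.0 j6 -0.55 j1 -0.88
[277. 228.] 3652
oct [ 367.  -326.2] flat normal yaw mod45 26.5 cost 0.001 z 0.0446 3652
[325. 345.] 2880
oct [ 452.8 -322.8] flat normal yaw mod45 31.0 cost 0.003 z 0.0447 2880
dr [-0.     0.     0.001] slide [-1.  -1.4 92. ] rows>= 1.5
```

```bash
python3 -m pendant '[{"dr":[0,0,0],"slide":[-0.5,-1.3,35],"hand":60},{"dr":[0,0,0],"slide":[-0.5,-1.3,70],"hand":60},{"dr":[0,0,0],"slide":[-0.5,-1.3,87],"hand":60},{"dr":[0,0,0],"slide":[-0.5,-1.3,92],"hand":60},{"dr":[0,0,0],"slide":[-0.5,-1.3,92],"hand":60}]' 40 |sed -n '1,2p;4p'
python3 -m pendant '[{"dr":[0,0,0],"slide":[0,0,0],"hand":20},{"dr":[0,0,0],"slide":[0,0,0],"hand":20},{"dr":[0,0,0],"slide":[0,0,0],"hand":20},{"dr":[0,0,0],"slide":[0,0,0],"hand":20},{"dr":[0,0,0],"slide":[0,0,0],"hand":20}]' 40|sed -n '1,2p;4,6p'
python3 -m pendant '[{"dr":[0,0,0],"slide":[0,0,-15],"hand":20},{"dr":[0,0,0],"slide":[0,0,-45],"hand":20},{"dr":[0,0,0],"slide":[0,0,-80],"hand":20},{"dr":[0,0,0],"slide":[0,0,-90],"hand":20},{"dr":[0,0,0],"slide":[0,0,-90],"hand":20}]' 40 |sed -n '1,2p;4,6p'
python3 -c "
from h import *
st(); go(.45,-.1,.095,200);f=save('wrist','w12');captop(f)"
```

```text
clock: 38.6
tcp_pos: [0.3665, -0.326, -0.0198]
ft_force: [0.2, -0.8, -0.0]
clock: 39.22
tcp_pos: [0.3668, -0.3268, -0.0188]
ft_force: [-0.0, 0.8, 6.7]
gripper_width: 0.0391
grasp_force: 40.9
clock: 39.85
tcp_pos: [0.3663, -0.3263, 0.0707]
ft_force: [-0.9, 0.7, -0.9]
gripper_width: 0.0391
grasp_force: 40.3
t 39.85 tcp [ 366.3 -326.3   70.7] yaw 161.3 zx [ 0.001 -0.001] F [-0.9  0.7 -0.9] w 39.1 g 40.3 j6 -0.55 j1 -0.88
dr [-0.001  0.001 -0.676] slide [ -6.6 241.2  12.5] rows>= 3.9
n 8679 z -64.4
-9 x -19.5 19.1 | -6 x -19.2 19.4 | -3 x -19.9 19.3 | 0 x -20.1 19.0 | 3 x -19.7 19.2 | 6 x -19.0 19.1 | 9 x -18.4 18.8 |
```

```bash
python3 -c "
from h import *
go(.521,.0942,.095,236)"
```

```text
dr [ 0.    -0.    -1.304] slide [-12.1 447.5  11.9] rows>= 7.2
```

```bash
python3 -m pendant '[{"dr":[0,0,-0.18],"slide":[-1,40,0],"hand":20},{"dr":[0,0,-0.36],"slide":[-3,100,0],"hand":20},{"dr":[0,0,-0.54],"slide":[-4,162,0],"hand":20},{"dr":[0,0,-0.72],"slide":[-6,224,0],"hand":20},{"dr":[0,0,-0.9],"slide":[-8,286,5],"hand":20},{"dr":[0,0,-1.08],"slide":[-9,346,10],"hand":20},{"dr":[0,0,-1.24],"slide":[-11,405,12],"hand":20},{"dr":[0,0,-1.304],"slide":[-12,447,12],"hand":20}]' 40 > /dev/null
python3 -m pendant '[{"dr":[0,0,0],"slide":[0,0,0],"hand":20},{"dr":[0,0,0],"slide":[0,0,0],"hand":20},{"dr":[0,0,0],"slide":[0,0,0],"hand":20},{"dr":[0,0,0],"slide":[0,0,35],"hand":20},{"dr":[0,0,0],"slide":[0,0,38],"hand":20},{"dr":[0,0,0],"slide":[0,0,38],"hand":20}]'>/dev/null
python3 -c "
from h import *
st(); go(.521,.0942,.055,236)"
```

```text
t 41.65 tcp [520.7  92.7  20.5] yaw -124.1 zx [-0.001 -0.   ] F [-0.2  0.7 -0.7] w 39.1 g 40.5 j6 -0.94 j1 0.04
dr [ 0.001 -0.    -0.002] slide [-1.4  0.6  2.5] rows>= 0.0
```

```bash
python3 -m pendant '[{"dr":[0,0,0],"slide":[-1.4,0.6,1],"hand":20},{"dr":[0,0,0],"slide":[-1.4,0.6,3],"hand":20},{"dr":[0,0,0],"slide":[-1.4,0.6,5],"hand":20},{"dr":[0,0,0],"slide":[-1.4,0.6,5],"hand":20}]' 25 |sed -n '1,2p;4p'
python3 -m pendant '[{"dr":[0,0,0],"slide":[0,0,1],"hand":20},{"dr":[0,0,0],"slide":[0,0,2],"hand":20},{"dr":[0,0,0],"slide":[0,0,2],"hand":20}]' 25 |sed -n '1,2p;4p'
python3 -m pendant '[{"dr":[0,0,0],"slide":[0,0,1],"hand":20},{"dr":[0,0,0],"slide":[0,0,1],"hand":20}]' 25 |sed -n '1,2p;4p'
```

```text
clock: 42.15
tcp_pos: [0.5211, 0.095, 0.0151]
ft_force: [-1.1, -0.5, 0.0]
clock: 42.52
tcp_pos: [0.5212, 0.095, 0.0131]
ft_force: [-0.5, -0.1, -0.7]
clock: 42.78
tcp_pos: [0.5212, 0.095, 0.0121]
ft_force: [0.1, 0.6, -0.9]
```

Cap 1 slips over the stud. I'll keep lowering until it makes contact.

```bash
for k in 1; do python3 -m pendant '[{"dr":[0,0,0],"slide":[0,0,1.5],"hand":20},{"dr":[0,0,0],"slide":[0,0,3],"hand":20}]' 25 |sed -n '2p;4p'; done
python3 -m pendant '[{"dr":[0,0,0],"slide":[0,0,1],"hand":20},{"dr":[0,0,0],"slide":[0,0,2],"hand":20}]' 25 |sed -n '2p;4p'
python3 -m pendant '[{"dr":[0,0,0],"slide":[0,0,1],"hand":20},{"dr":[0,0,0],"slide":[0,0,2],"hand":20}]' 25 |sed -n '2p;4p'
```

```text
tcp_pos: [0.5215, 0.0946, 0.0093]
ft_force: [-0.1, -1.7, 2.9]
tcp_pos: [0.5212, 0.0943, 0.0072]
ft_force: [-0.2, -3.5, 2.2]
tcp_pos: [0.5213, 0.0943, 0.0052]
ft_force: [-1.2, -4.8, 2.8]
```

```bash
python3 -m pendant '[{"dr":[0,0,0],"slide":[0,0,1],"hand":20},{"dr":[0,0,0],"slide":[0,0,2],"hand":20}]' 25 |sed -n '2p;4p'
python3 -m pendant '[{"dr":[0,0,0],"slide":[0,0,1],"hand":20},{"dr":[0,0,0],"slide":[0,0,2],"hand":20}]' 25 |sed -n '2p;4p'
python3 -m pendant '[{"dr":[0,0,0],"slide":[0,0,1],"hand":20},{"dr":[0,0,0],"slide":[0,0,2],"hand":20}]' 25 |sed -n '2p;4p'
python3 -m pendant '[{"dr":[0,0,0],"slide":[0,0,0.5],"hand":20},{"dr":[0,0,0],"slide":[0,0,0.5],"hand":20}]' 25 |sed -n '1,2p;4p'
```

```text
tcp_pos: [0.5211, 0.0943, 0.0032]
ft_force: [-1.7, -5.9, 3.5]
tcp_pos: [0.5212, 0.0944, 0.0012]
ft_force: [-0.6, -5.0, 5.5]
tcp_pos: [0.5213, 0.0943, 0.0004]
ft_force: [-5.1, -4.8, 20.5]
clock: 44.52
tcp_pos: [0.5214, 0.0943, 0.0003]
ft_force: [-5.6, -5.8, 18.8]
```

It rests with the underside about 9 mm over the pad. Now I'll turn clockwise, following the 3.8 mm/rad pitch.

```bash
python3 -m pendant '[{"dr":[0,0,0.15],"slide":[0,0,0],"hand":20},{"dr":[0,0,0.3],"slide":[0,0,0],"hand":20},{"dr":[0,0,0.45],"slide":[0,0,0.5],"hand":20},{"dr":[0,0,0.6],"slide":[0,0,1],"hand":20}]' 40 |sed -n '1,2p;4,6p'
python3 -m pendant '[{"dr":[0,0,0.15],"slide":[0,0,0.5],"hand":20},{"dr":[0,0,0.3],"slide":[0,0,1],"hand":20},{"dr":[0,0,0.45],"slide":[0,0,1.5],"hand":20},{"dr":[0,0,0.6],"slide":[0,0,2],"hand":20}]' 40 |sed -n '1,2p;4,6p'
python3 -c "
from h import *
st()"
```

```text
clock: 45.02
tcp_pos: [0.5218, 0.0941, -0.0016]
ft_force: [-1.5, -5.6, 7.5]
gripper_width: 0.0393
grasp_force: 41.5
clock: 45.52
tcp_pos: [0.5218, 0.0946, -0.0038]
ft_force: [-2.0, -4.8, 6.4]
gripper_width: 0.039
grasp_force: 41.3
t 45.52 tcp [521.8  94.6  -3.8] yaw 166.9 zx [ 0.001 -0.001] F [-2.  -4.8  6.4] w 39.0 g 41.3 j6 0.27 j1 0.04
```

It sinks at the thread pitch, so cap 1 is the right one. I'll continue to home.

```bash
python3 -m pendant '[{"dr":[0,0,0.15],"slide":[0,0,0.5],"hand":20},{"dr":[0,0,0.3],"slide":[0,0,1],"hand":20},{"dr":[0,0,0.45],"slide":[0,0,1.6],"hand":20},{"dr":[0,0,0.6],"slide":[0,0,2.2],"hand":20},{"dr":[0,0,0.75],"slide":[0,0,2.8],"hand":20},{"dr":[0,0,0.9],"slide":[0,0,3.4],"hand":20}]' 40 |sed -n '1,2p;4,6p'
python3 -m pendant '[{"dr":[0,0,0.12],"slide":[0,0,0.5],"hand":20},{"dr":[0,0,0.24],"slide":[0,0,1],"hand":20},{"dr":[0,0,0.36],"slide":[0,0,1.4],"hand":20},{"dr":[0,0,0.48],"slide":[0,0,1.6],"hand":20}]' 40 |sed -n '1,2p;4,6p'
python3 -c "
from h import *
st();print(robot.observe()['moment'])"
```

```text
clock: 46.28
tcp_pos: [0.5222, 0.0953, -0.0068]
ft_force: [-1.4, -2.7, 11.9]
gripper_width: 0.0396
grasp_force: 42.1
clock: 46.78
tcp_pos: [0.5229, 0.0952, -0.0069]
ft_force: [-4.7, -3.5, 21.6]
gripper_width: 0.0396
grasp_force: 43.3
t 46.77 tcp [522.9  95.2  -6.9] yaw 88.0 zx [0.003 0.   ] F [-4.7 -3.5 21.6] w 39.6 g 43.3 j6 1.65 j1 0.04
[-0.72639204  1.17796531  0.21345249]
```

```bash
python3 -m pendant '[{"dr":[0,0,0.15],"slide":[0,0,-1],"hand":20},{"dr":[0,0,0.3],"slide":[0,0,-1],"hand":20},{"dr":[0,0,0.45],"slide":[0,0,-0.5],"hand":20},{"dr":[0,0,0.6],"slide":[0,0,-0.5],"hand":20},{"dr":[0,0,0.75],"slide":[0,0,-0.5],"hand":20}]' 60 |sed -n '1,2p;4,6p'
python3 -c "
from h import *
st();print(robot.observe()['moment'])
f=save('wrist','w13');P=cloud(f);s=robot.observe()['tcp_pos']
q=P[(np.hypot(P[...,0]-s[0],P[...,1]-s[1])<.017)&(f['pixels'].max(2)<110)&(P[...,2]<.075)&(P[...,2]>.04)];print(len(q),np.percentile(q[:,2],[10,50,90]))"
```

```text
clock: 47.4
tcp_pos: [0.5232, 0.095, -0.0068]
ft_force: [-1.8, -5.1, 16.0]
gripper_width: 0.0391
grasp_force: 60.9
t 47.4 tcp [523.2  95.   -6.8] yaw 45.0 zx [ 0.004 -0.   ] F [-1.8 -5.1 16. ] w 39.1 g 60.9 j6 2.4 j1 0.04
[-0.92516451  0.64349873  0.40093276]
6695 [0.05590858 0.056608   0.05732322]
```

```bash
python3 -m pendant '[{"dr":[0,0,0],"slide":[0,0,-1],"hand":20},{"dr":[0,0,0.1],"slide":[0,0,-1],"hand":20},{"dr":[0,0,0.2],"slide":[0,0,-1],"hand":20},{"dr":[0,0,0.3],"slide":[0,0,-1],"hand":20},{"dr":[0,0,0.35],"slide":[0,0,-1],"hand":20}]' 100 |sed -n '1,2p;4,6p'
python3 -c "
from h import *
st();print(robot.observe()['moment'])
f=save('wrist','w14');P=cloud(f);s=robot.observe()['tcp_pos'];captop(f)
cv2.imwrite('pics/c14.png',cv2.resize(np.hstack([load('w13')['pixels'][150:420,140:420],f['pixels'][150:420,140:420]]),(800,386)))"
```

```text
clock: 48.08
tcp_pos: [0.5234, 0.0953, -0.0066]
ft_force: [0.7, -3.2, 7.2]
gripper_width: 0.0379
grasp_force: 100.7
t 48.08 tcp [523.4  95.3  -6.6] yaw 25.2 zx [0.004 0.001] F [ 0.7 -3.2  7.2] w 37.9 g 100.7 j6 2.74 j1 0.04
[-0.59461693 -0.05076576  1.16988616]
n 8284 z -63.1
-9 x -19.5 16.0 | -6 x -19.6 18.6 | -3 x -21.5 17.8 | 0 x -21.1 17.8 | 3 x -20.5 17.5 | 6 x -20.2 17.2 | 9 x -19.2 15.7 |
```

View pics/c14.png

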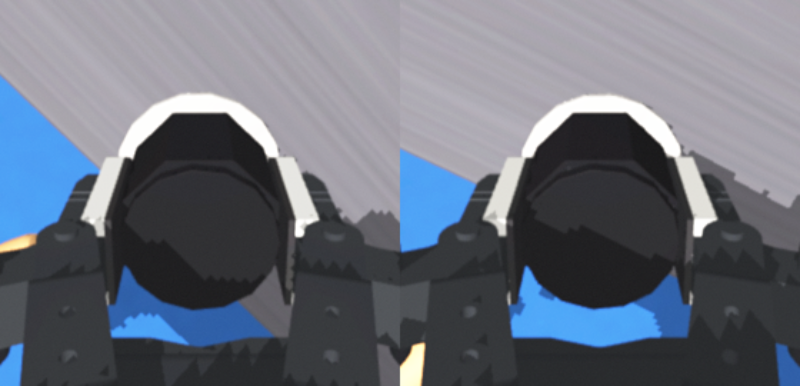

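The torque rises to 1.2 Nm with no further sinking and the cap edge meets the pad, so it is fully home. I'll release, retreat, and look at the frames.

```bash
python3 -m pendant '[{"dr":[0,0,0],"slide":[0,0,0],"hand":60},{"dr":[0,0,0],"slide":[0,0,0],"hand":60},{"dr":[0,0,0],"slide":[0,0,0],"hand":60},{"dr":[0,0,0],"slide":[0,0,-20],"hand":60},{"dr":[0,0,0],"slide":[0,0,-60],"hand":60},{"dr":[0,0,0],"slide":[0,0,-120],"hand":60},{"dr":[0,0,0],"slide":[0,0,-180],"hand":60},{"dr":[0,0,0],"slide":[0,0,-230],"hand":60}]' 40 |sed -n '1,2p;4,6p'
python3 -m pendant '[{"dr":[0,0,-1.4],"slide":[0,0,0],"hand":60},{"dr":[0,0,-1.4],"slide":[0,0,0],"hand":60},{"dr":[0,0,-1.4],"slide":[0,0,0],"hand":60},{"dr":[0,0,-1.4],"slide":[0,0,0],"hand":60},{"dr":[0,0,-1.4],"slide":[0,0,0],"hand":60},{"dr":[0,0,-1.4],"slide":[0,0,0],"hand":60},{"dr":[0,0,-1.4],"slide":[0,0,0],"hand":60},{"dr":[0,0,-1.4],"slide":[0,0,0],"hand":60}]' 40 |sed -n '1,2p'
python3 -c "
from h import *
f=save('top','t15');P=cloud(f);z=P[...,2]
m=(z>.03)&(z<.07);m[:185]=0;m[295:]=0;m[:,:225]=0;m[:,425:]=0
n,l,s,c=cv2.connectedComponentsWithStats(m.astype(np.uint8))
for i in range(1,n):
  if s[i,4]>30: print(c[i].round(1),s[i,4],P[l==i].mean(0).round(4))
st();go(.52,.31,.34,181)"
```

```text
clock: 49.12
tcp_pos: [0.5213, 0.0952, 0.2246]
ft_force: [0.8, 0.5, -0.6]
gripper_width: 0.0599
grasp_force: 0.0
clock: 50.12
tcp_pos: [0.5209, 0.0952, 0.2219]
[393.  212.7] 173 [ 0.5209 -0.3283  0.0439]
[248.6 215.8] 71 [0.5219 0.084  0.055 ]
[391.9 236. ] 177 [ 0.4544 -0.3212  0.044 ]
t 50.17 tcp [520.9  95.2 221.9] yaw 105.6 zx [-0.001  0.   ] F [ 0.4 -0.3  0.2] w 59.8 g 0.0 j6 1.34 j1 0.04
dr [-0.000e+00 -1.000e-03 -1.316e+00] slide [207.2  56.9 -81. ] rows>= 7.0
```

```bash
python3 -m pendant '[{"dr":[0,0,-1.316],"slide":[207,57,-81],"hand":36},{"dr":[0,0,-1.316],"slide":[207,57,-81],"hand":36},{"dr":[0,0,-1.316],"slide":[207,57,-81],"hand":36},{"dr":[0,0,-1.316],"slide":[207,57,-81],"hand":36},{"dr":[0,0,-1.316],"slide":[207,57,-81],"hand":36},{"dr":[0,0,-1.316],"slide":[207,57,-81],"hand":36},{"dr":[0,0,-1.316],"slide":[207,57,-81],"hand":36},{"dr":[0,0,-1.316],"slide":[207,57,-81],"hand":36}]' 40 |sed -n '1,2p'
cat >> h.py <<'E'
def frames(f):
    s=robot.observe();P=cloud(f);z=P[...,2];g=f['pixels'].astype(int);out=[]
    ok=(f['depth']>.2)
    n,l,st_,c=cv2.connectedComponentsWithStats((ok&(z>.152)&(z<.172)&(g.min(2)>90)).astype(np.uint8))
    for i in range(1,n):
        if not 150<st_[i,4]<5000: continue
        q=P[l==i][:,:2]*1000;q=q[:]
        r=cv2.minAreaRect(q.astype(np.float32)); ctr=np.array(r[0])
        m=ok&(z>.095)&(z<.125)&(np.hypot(P[...,0]*1000-ctr[0],P[...,1]*1000-ctr[1])<48)&(g.min(2)>90)
        a=np.median(P[m][:,:2]*1000,0)-ctr if m.sum() else np.zeros(2)
        ang=r[2]+90*np.arange(4) ; L=r[1]
        # pick tab long-axis or by hook direction
        h=np.degrees(np.arctan2(a[1],a[0]));best=min(ang,key=lambda t:abs((t-h+180)%360-180))
        print('tab px',c[i].round(),'n',st_[i,4],'ctr',ctr.round(1),'size',np.round(L,1),'yaw',round((best+180)%360-180,1),'hookdir',round(h,1),'z',np.median(z[l==i]).round(4))
E
python3 -c "
from h import *
st();f=save('wrist','w16');frames(f)"
```

```text
clock: 51.18
tcp_pos: [0.5212, 0.3098, 0.3029]
t 51.17 tcp [521.2 309.8 302.9] yaw -179.4 zx [-0.001  0.   ] F [ 0.3  0.7 -0. ] w 36.0 g 0.0 j6 0.4 j1 0.41
tab px [209.  58.] n 532 ctr [418.4 252.2] size [19.9 14.3] yaw 1.2 hookdir 14.5 z 0.1615
tab px [410.  99.] n 519 ctr [447.7 417.3] size [14.5 20.1] yaw -5.6 hookdir -22.1 z 0.1614
tab px [262. 207.] n 396 ctr [541.5 294.9] size [20.4 13.9] yaw 24.2 hookdir 36.0 z 0.1615
tab px [554. 275.] n 554 ctr [594.2 562.9] size [68.5 10. ] yaw 8.2 hookdir 0.0 z 0.166
tab px [373. 252.] n 410 ctr [584.4 397.6] size [14.4 20.1] yaw -28.2 hookdir -49.0 z 0.1614
```

View pics/w16.png

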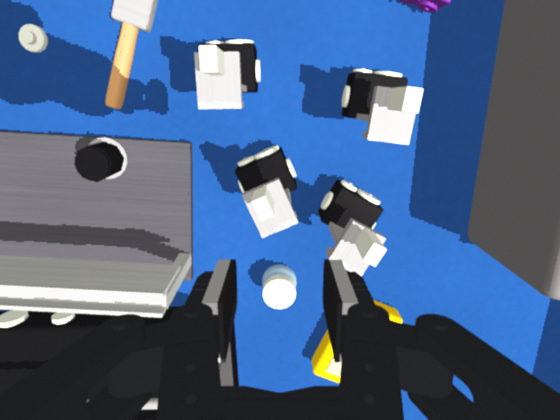

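One frame (410,99) was knocked to (448,417) and has been measured anew. I start with frame (209,58) at world (418,252), yaw about 1°.

```bash
python3 -c "
from h import *
go(.4184,.2522,.2,181.2)"
```

```text
dr [ 0.    -0.001 -0.011] slide [103.3 -56.5 140. ] rows>= 2.9
```

```bash
python3 -m pendant '[{"dr":[0,0,-0.01],"slide":[50,-28,60],"hand":36},{"dr":[0,0,-0.01],"slide":[85,-46,110],"hand":36},{"dr":[0,0,-0.01],"slide":[103,-56,140],"hand":36},{"dr":[0,0,-0.01],"slide":[103,-56,140],"hand":36},{"dr":[0,0,-0.01],"slide":[103,-56,140],"hand":36},{"dr":[0,0,-0.01],"slide":[103,-56,140],"hand":36}]' 40 |sed -n '1,2p'
python3 -c "
from h import *
st();f=save('wrist','w17');frames(f);go(.4184,.2522,.122,181.2)"
```

```text
clock: 51.98
tcp_pos: [0.4224, 0.2537, 0.1653]
t 51.98 tcp [422.4 253.7 165.3] yaw -178.7 zx [0.005 0.002] F [ 0.1  0.2 -0.3] w 36.2 g 0.0 j6 0.37 j1 0.39
tab px [556. 293.] n 159 ctr [448.8 410.4] size [ 2.7 16.1] yaw -3.5 hookdir -14.5 z 0.1542
dr [0.002 0.004 0.001] slide [ 4.  -1.4 80.1] rows>= 1.3
```

```bash
sed -i "s/ok=(f\['depth'\]>.2)/ok=(f['depth']>.1)/" h.py; python3 -c "
from h import *
st();f=save('wrist','w17');frames(f);go(.4184,.2522,.122,181.2)"
```

```text
t 52.02 tcp [422.1 253.5 165.1] yaw -178.7 zx [0.004 0.002] F [ 0.4 -0.1 -1.2] w 35.5 g 0.0 j6 0.37 j1 0.39
tab px [276. 235.] n 1107 ctr [417.8 252. ] size [20.2 13.7] yaw 1.2 hookdir 7.5 z 0.1616
dr [0.001 0.003 0.002] slide [ 3.5 -1.2 79.7] rows>= 1.3
```

```bash
python3 -m pendant '[{"dr":[0,0,0],"slide":[1.5,-0.8,20],"hand":36},{"dr":[0,0,0],"slide":[1.5,-0.8,30],"hand":36},{"dr":[0,0,0],"slide":[1.5,-0.8,30],"hand":36},{"dr":[0,0,0],"slide":[1.5,-0.8,30],"hand":36}]' 40 |sed -n '1,2p'
python3 -c "
from h import *
go(.4178,.252,.122,181.2)"
```

```text
clock: 52.58
tcp_pos: [0.4183, 0.2517, 0.1337]
dr [0.    0.001 0.002] slide [ 0.5  0.3 48.7] rows>= 0.8
```

```bash
python3 -m pendant '[{"dr":[0,0,0],"slide":[0,0,25],"hand":36},{"dr":[0,0,0],"slide":[0,0,42],"hand":36},{"dr":[0,0,0],"slide":[0,0,48],"hand":36},{"dr":[0,0,0],"slide":[0,0,48],"hand":36},{"dr":[0,0,0],"slide":[0,0,48],"hand":0},{"dr":[0,0,0],"slide":[0,0,48],"hand":0},{"dr":[0,0,0],"slide":[0,0,48],"hand":0},{"dr":[0,0,0],"slide":[0,0,48],"hand":0}]' 60 |sed -n '1,2p;4,6p'
python3 -m pendant '[{"dr":[0,0,0],"slide":[0,0,-10],"hand":0},{"dr":[0,0,0],"slide":[0,0,-30],"hand":0},{"dr":[0,0,0],"slide":[0,0,-60],"hand":0},{"dr":[0,0,0],"slide":[0,0,-85],"hand":0},{"dr":[0,0,0],"slide":[0,0,-85],"hand":0},{"dr":[0,0,0],"slide":[0,0,-85],"hand":0}]' 60 |sed -n '1,2p;4,6p'
cat >> h.py <<'E'
ux=np.array([.9988,-.0488]);uy=np.array([.0488,.9988]);rm=np.array([.6420,.012])
def slot(s,back=.0375): return rm+s*uy-back*ux
E
python3 -c "
from h import *
st();p=slot(-.12);print(p);go(*slot(-.12,.0525),.207,177.2);go(*slot(-.12),.207,177.2)"
```

```text
clock: 53.58
tcp_pos: [0.4186, 0.252, 0.0861]
ft_force: [0.8, 1.1, 5.4]
gripper_width: 0.0132
grasp_force: 59.6
clock: 54.32
tcp_pos: [0.4169, 0.2511, 0.1692]
ft_force: [0.4, 0.2, -2.9]
gripper_width: 0.0131
grasp_force: 58.6
t 54.33 tcp [416.9 251.1 169.2] yaw -178.7 zx [-0.001 -0.001] F [ 0.4  0.2 -2.9] w 13.1 g 58.6 j6 0.37 j1 0.39
[ 0.598689 -0.106026]
dr [-0.001 -0.001  0.072] slide [-158.6 -360.2   -0.8] rows>= 6.3
dr [-0.001 -0.001  0.072] slide [-173.5 -361.3   -0.8] rows>= 6.4
```

```bash
python3 -m pendant '[{"dr":[0,0,0],"slide":[-14,-30,0],"hand":0},{"dr":[0,0,0.02],"slide":[-36,-80,0],"hand":0},{"dr":[0,0,0.03],"slide":[-60,-135,0],"hand":0},{"dr":[0,0,0.04],"slide":[-84,-190,0],"hand":0},{"dr":[0,0,0.05],"slide":[-108,-245,0],"hand":0},{"dr":[0,0,0.06],"slide":[-132,-300,0],"hand":0},{"dr":[0,0,0.072],"slide":[-150,-340,0],"hand":0},{"dr":[0,0,0.072],"slide":[-159,-360,0],"hand":0}]' 60 >/dev/null
python3 -m pendant '[{"dr":[0,0,0],"slide":[0,0,0],"hand":0},{"dr":[0,0,0],"slide":[0,0,0],"hand":0},{"dr":[0,0,0],"slide":[0,0,0],"hand":0},{"dr":[0,0,0],"slide":[0,0,0],"hand":0}]' 60 >/dev/null
cat >> h.py <<'E'
def railfit(f):
    # rail edges near the tool from the wrist image
    P=cloud(f);z=P[...,2];s=robot.observe()['tcp_pos'];D=P[...,:2]-rm;X=D@ux*1000;Y=D@uy*1000;y0=(s[:2]-rm)@uy*1000
    k=(np.abs(X)<30)&(np.abs(Y)<190)
    for nm,lo,hi in(('lip',.136,.1412),('back',.1422,.147),('floor',.127,.133)):
        m=k&(z>lo)&(z<hi)
        if m.sum()>50: q=X[m];print(nm,m.sum(),np.percentile(q,[3,50,97]).round(1),'Y',Y[m].min().round(),Y[m].max().round())
E
python3 -c "
from h import *
st();f=save('wrist','w18');railfit(f);go(*slot(-.12),.207,177.2)"
```

```text
t 55.83 tcp [ 584.8 -103.7  170.4] yaw 177.3 zx [0. 0.] F [ 0.   0.2 -1.2] w 13.3 g 59.4 j6 -0.25 j1 -0.3
lip 3488 [-12.4  -9.5   8.4] Y -180.0 62.0
back 1166 [ 7.4  9.  11.9] Y -176.0 57.0
floor 5007 [-12.4   1.7   8.2] Y -180.0 66.0
dr [0.    0.    0.001] slide [-13.9  -1.5   0.4] rows>= 0.2
```

View pics/w18.png

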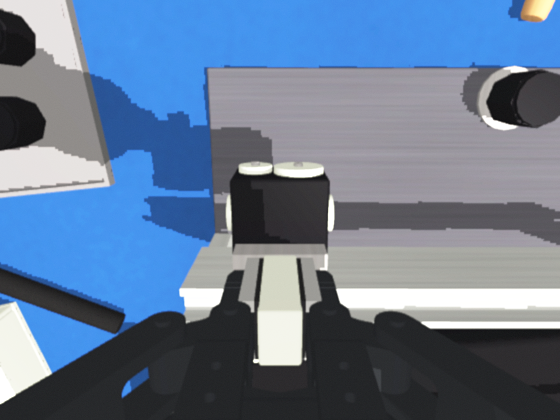

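The frame is held upright and the rail fit agrees with the model to within 0.5 mm. Next I move over the lip and lower.

```bash
python3 -m pendant '[{"dr":[0,0,0],"slide":[-7,-1,0],"hand":0},{"dr":[0,0,0],"slide":[-14.7,-1.5,0],"hand":0},{"dr":[0,0,0],"slide":[-14.7,-1.5,0],"hand":0},{"dr":[0,0,0],"slide":[-14.7,-1.5,0],"hand":0},{"dr":[0,0,0],"slide":[-14.7,-1.5,15],"hand":0},{"dr":[0,0,0],"slide":[-14.7,-1.5,26],"hand":0},{"dr":[0,0,0],"slide":[-14.7,-1.5,30],"hand":0},{"dr":[0,0,0],"slide":[-14.7,-1.5,30],"hand":0}]' 60 |sed -n '1,2p;4p'
python3 -c "
from h import *
st();go(*slot(-.12,.0367),.162,177.2)"
```

```text
clock: 56.88
tcp_pos: [0.5991, -0.1068, 0.1396]
ft_force: [0.1, 0.4, -1.9]
t 56.88 tcp [ 599.1 -106.8  139.6] yaw 177.2 zx [-0.001  0.   ] F [ 0.1  0.4 -1.9] w 13.4 g 59.3 j6 -0.25 j1 -0.3
dr [ 0.    -0.001 -0.   ] slide [-0.3  0.8 14.6] rows>= 0.2
```

```bash
python3 -m pendant '[{"dr":[0,0,0],"slide":[-0.2,0.8,4],"hand":0},{"dr":[0,0,0],"slide":[-0.2,0.8,8],"hand":0},{"dr":[0,0,0],"slide":[-0.2,0.8,11],"hand":0},{"dr":[0,0,0],"slide":[-0.2,0.8,13],"hand":0},{"dr":[0,0,0],"slide":[-0.2,0.8,13],"hand":0}]' 60 |sed -n '1,2p;4p'
python3 -m pendant '[{"dr":[0,0,0],"slide":[0,0,1],"hand":0},{"dr":[0,0,0],"slide":[0,0,2],"hand":0},{"dr":[0,0,0],"slide":[0,0,2],"hand":0}]' 60 |sed -n '1,2p;4p'
```

```text
clock: 57.5
tcp_pos: [0.5997, -0.1062, 0.127]
ft_force: [0.4, -0.1, -2.1]
clock: 57.88
tcp_pos: [0.5999, -0.1062, 0.1252]
ft_force: [-0.8, 0.5, -2.4]
```

```bash
python3 -m pendant '[{"dr":[0,0,0],"slide":[0,0,1],"hand":0},{"dr":[0,0,0],"slide":[0,0,1.5],"hand":0},{"dr":[0,0,0],"slide":[0,0,1.5],"hand":0}]' 60 |sed -n '1,2p;4p'
python3 -m pendant '[{"dr":[0,0,0],"slide":[0,0,0],"hand":30},{"dr":[0,0,0],"slide":[0,0,0],"hand":30},{"dr":[0,0,0],"slide":[0,0,0],"hand":36},{"dr":[0,0,0],"slide":[0,0,-20],"hand":36},{"dr":[0,0,0],"slide":[0,0,-50],"hand":36},{"dr":[0,0,0],"slide":[0,0,-90],"hand":36},{"dr":[0,0,0],"slide":[0,0,-100],"hand":36},{"dr":[0,0,0],"slide":[0,0,-100],"hand":36}]' 60 |sed -n '1,2p;4p'
python3 -c "
from h import *
f=save('wrist','w19');save('side','s19');P=cloud(f);m=(P[...,2]>.185)&(P[...,2]<.21)&(np.abs(P[...,0]-.6)<.03)&(np.abs(P[...,1]+.106)<.03)
q=P[m]*1000;print(len(q),np.median(q,0).round(1),(q.min(0)+q.max(0))/2,'expected top z 200')
st();go(.5415,.2949,.25,204.2)"
```

```text
clock: 58.25
tcp_pos: [0.5998, -0.1062, 0.1251]
ft_force: [-4.2, 1.9, 6.6]
clock: 59.25
tcp_pos: [0.6001, -0.1063, 0.2238]
ft_force: [-0.1, -0.0, -0.9]
928 [ 590.5 -105.3  197.8] [ 591.76305058 -105.27384167  192.59965338] expected top z 200
t 59.35 tcp [ 599.1 -105.9  222.2] yaw 177.2 zx [-0.002  0.001] F [-0.6  1.8 -0.5] w 36.4 g 0.0 j6 -0.25 j1 -0.3
dr [ 0.001 -0.002 -0.471] slide [ 77.1 397.5   9.6] rows>= 6.5
```

Hung: the tab top is at z 198 with the expected lean. Next is frame (541.5,294.9).

```bash
python3 -m pendant '[{"dr":[0,0,-0.1],"slide":[10,60,0],"hand":36},{"dr":[0,0,-0.2],"slide":[22,120,0],"hand":36},{"dr":[0,0,-0.3],"slide":[34,180,0],"hand":36},{"dr":[0,0,-0.4],"slide":[46,240,0],"hand":36},{"dr":[0,0,-0.471],"slide":[58,300,5],"hand":36},{"dr":[0,0,-0.471],"slide":[68,350,10],"hand":36},{"dr":[0,0,-0.471],"slide":[75,388,10],"hand":36},{"dr":[0,0,-0.471],"slide":[77,397,10],"hand":36}]' 60 >/dev/null
python3 -m pendant '[{"dr":[0,0,0],"slide":[0,0,20],"hand":36},{"dr":[0,0,0],"slide":[0,0,45],"hand":36},{"dr":[0,0,0],"slide":[0,0,50],"hand":36},{"dr":[0,0,0],"slide":[0,0,50],"hand":36},{"dr":[0,0,0],"slide":[0,0,50],"hand":36}]' 60 >/dev/null
python3 -c "
from h import *
st();f=save('wrist','w20');frames(f);go(.5415,.2949,.122,204.2)"
```

```text
t 60.98 tcp [543.1 294.  164.6] yaw -155.9 zx [0.001 0.   ] F [-0.3  0.5 -0.3] w 35.9 g 0.0 j6 -0.04 j1 0.38
tab px [281. 240.] n 1105 ctr [541.4 294.7] size [20.7 13.7] yaw 24.3 hookdir 27.5 z 0.1615
dr [-0.     0.002 -0.001] slide [ 1.3  1.3 79.7] rows>= 1.3
```

```bash
python3 -m pendant '[{"dr":[0,0,0],"slide":[1.2,0.8,25],"hand":36},{"dr":[0,0,0],"slide":[1.2,0.8,31],"hand":36},{"dr":[0,0,0],"slide":[1.2,0.8,31],"hand":36},{"dr":[0,0,0],"slide":[1.2,0.8,31],"hand":36}]' 60 >/dev/null
python3 -c "
from h import *
st();go(.5414,.2947,.122,204.2)"
python3 -m pendant '[{"dr":[0,0,0],"slide":[0,0,25],"hand":36},{"dr":[0,0,0],"slide":[0,0,42],"hand":36},{"dr":[0,0,0],"slide":[0,0,48],"hand":36},{"dr":[0,0,0],"slide":[0,0,48],"hand":36},{"dr":[0,0,0],"slide":[0,0,48],"hand":0},{"dr":[0,0,0],"slide":[0,0,48],"hand":0},{"dr":[0,0,0],"slide":[0,0,48],"hand":0},{"dr":[0,0,0],"slide":[0,0,48],"hand":0}]' 60 |sed -n '1,2p;4,6p'
python3 -m pendant '[{"dr":[0,0,0],"slide":[0,0,-10],"hand":0},{"dr":[0,0,0],"slide":[0,0,-30],"hand":0},{"dr":[0,0,0],"slide":[0,0,-60],"hand":0},{"dr":[0,0,0],"slide":[0,0,-85],"hand":0},{"dr":[0,0,0],"slide":[0,0,-85],"hand":0},{"dr":[0,0,0],"slide":[0,0,-85],"hand":0}]' 60 |sed -n '1,2p;4,6p'
python3 -c "
from h import *
st();go(*slot(-.04,.0525),.207,177.2)"
```

```text
t 61.52 tcp [541.6 294.6 133.7] yaw -155.8 zx [0.001 0.001] F [-0.4  0.1 -0.5] w 35.9 g 0.0 j6 -0.04 j1 0.38
dr [-0.     0.001 -0.   ] slide [ 0.2  0.2 48.7] rows>= 0.8
clock: 62.52
tcp_pos: [0.5417, 0.2945, 0.0855]
ft_force: [1.0, -1.1, 4.8]
gripper_width: 0.0132
grasp_force: 59.2
clock: 63.28
tcp_pos: [0.54, 0.2941, 0.1684]
ft_force: [0.6, 0.6, -3.4]
gripper_width: 0.0131
grasp_force: 58.6
t 63.27 tcp [540.  294.1 168.4] yaw -155.8 zx [-0.002 -0.001] F [ 0.6  0.6 -3.4] w 13.1 g 58.6 j6 -0.04 j1 0.38
dr [-0.    -0.002  0.471] slide [  87.5 -310.9   -1.5] rows>= 5.2
```

```bash
python3 -m pendant '[{"dr":[0,0,0.1],"slide":[9,-30,0],"hand":0},{"dr":[0,0,0.2],"slide":[23,-80,0],"hand":0},{"dr":[0,0,0.3],"slide":[38,-135,0],"hand":0},{"dr":[0,0,0.4],"slide":[53,-190,0],"hand":0},{"dr":[0,0,0.471],"slide":[69,-245,0],"hand":0},{"dr":[0,0,0.471],"slide":[82,-290,0],"hand":0},{"dr":[0,0,0.471],"slide":[87.5,-311,0],"hand":0},{"dr":[0,0,0.471],"slide":[87.5,-311,0],"hand":0}]' 60 >/dev/null
python3 -m pendant '[{"dr":[0,0,0],"slide":[0,0,0],"hand":0},{"dr":[0,0,0],"slide":[0,0,0],"hand":0},{"dr":[0,0,0],"slide":[0,0,0],"hand":0},{"dr":[0,0,0],"slide":[0,0,0],"hand":0}]' 60 >/dev/null
python3 -c "
from h import *
st();go(*slot(-.04,.0373),.207,177.2)"
```

```text
t 64.78 tcp [588.5 -24.6 169.8] yaw 177.3 zx [0. 0.] F [ 1.1  0.1 -2.6] w 13.4 g 59.2 j6 -0.12 j1 -0.17
dr [0.    0.    0.001] slide [-14.4  -0.9  -0.2] rows>= 0.2
```

```bash
python3 -m pendant '[{"dr":[0,0,0],"slide":[-7,-1,0],"hand":0},{"dr":[0,0,0],"slide":[-14.4,-1,0],"hand":0},{"dr":[0,0,0],"slide":[-14.4,-1,0],"hand":0},{"dr":[0,0,0],"slide":[-14.4,-1,0],"hand":0},{"dr":[0,0,0],"slide":[-14.4,-1,15],"hand":0},{"dr":[0,0,0],"slide":[-14.4,-1,26],"hand":0},{"dr":[0,0,0],"slide":[-14.4,-1,30],"hand":0},{"dr":[0,0,0],"slide":[-14.4,-1,30],"hand":0}]' 60 |sed -n '1,2p;4p'
python3 -c "
from h import *
st();go(*slot(-.04,.0373),.162,177.2)"
```

```text
clock: 65.78
tcp_pos: [0.6024, -0.0268, 0.1391]
ft_force: [-0.1, -0.5, -2.1]
t 65.78 tcp [602.4 -26.8 139.1] yaw 177.2 zx [-0.001  0.   ] F [-0.1 -0.5 -2.1] w 13.3 g 59.3 j6 -0.12 j1 -0.17
dr [ 0.    -0.001 -0.   ] slide [-0.4  0.7 14.1] rows>= 0.2
```

```bash
python3 -m pendant '[{"dr":[0,0,0],"slide":[-0.3,0.7,4],"hand":0},{"dr":[0,0,0],"slide":[-0.3,0.7,8],"hand":0},{"dr":[0,0,0],"slide":[-0.3,0.7,11],"hand":0},{"dr":[0,0,0],"slide":[-0.3,0.7,13],"hand":0},{"dr":[0,0,0],"slide":[-0.3,0.7,13],"hand":0}]' 60 |sed -n '1,2p;4p'
python3 -m pendant '[{"dr":[0,0,0],"slide":[0,0,1],"hand":0},{"dr":[0,0,0],"slide":[0,0,2],"hand":0},{"dr":[0,0,0],"slide":[0,0,2.5],"hand":0},{"dr":[0,0,0],"slide":[0,0,2.5],"hand":0}]' 60 |sed -n '1,2p;4p'
```

```text
clock: 66.4
tcp_pos: [0.603, -0.0262, 0.1265]
ft_force: [0.2, -0.5, -2.7]
clock: 66.9
tcp_pos: [0.6032, -0.0262, 0.1245]
ft_force: [-1.3, -0.0, 1.5]
```

Contact with the floor. I'll release, rise, and go to the knocked frame (447.7,417.3).

```bash
python3 -m pendant '[{"dr":[0,0,0],"slide":[0,0,0.7],"hand":0},{"dr":[0,0,0],"slide":[0,0,0.7],"hand":30},{"dr":[0,0,0],"slide":[0,0,0.7],"hand":36},{"dr":[0,0,0],"slide":[0,0,-20],"hand":36},{"dr":[0,0,0],"slide":[0,0,-50],"hand":36},{"dr":[0,0,0],"slide":[0,0,-90],"hand":36},{"dr":[0,0,0],"slide":[0,0,-100],"hand":36},{"dr":[0,0,0],"slide":[0,0,-100],"hand":36}]' 60 |sed -n '1,2p;4p'
python3 -c "
from h import *
f=save('wrist','w21');P=cloud(f)
for yc in(-.106,-.026):
  m=(P[...,2]>.19)&(P[...,2]<.21)&(np.abs(P[...,0]-.6)<.03)&(np.abs(P[...,1]-yc)<.03)
  q=P[m]*1000;print(len(q),np.median(q,0).round(1))
st();go(.4477,.4173,.25,174.4)"
```

```text
clock: 67.9
tcp_pos: [0.6035, -0.0263, 0.2243]
ft_force: [0.1, -0.4, -0.6]
1003 [ 591.1 -103.8  197.8]
862 [594.7 -25.5 197.8]
t 67.95 tcp [602.8 -26.2 223.2] yaw 177.2 zx [-0.001  0.   ] F [-0.1  0.7  0.4] w 35.9 g 0.0 j6 -0.12 j1 -0.17
dr [ 0.    -0.001  0.049] slide [176.6 435.3  10.4] rows>= 7.5
```

```bash
python3 -m pendant '[{"dr":[0,0,0.02],"slide":[20,50,0],"hand":36},{"dr":[0,0,0.05],"slide":[44,108,0],"hand":36},{"dr":[0,0,0.05],"slide":[67,166,0],"hand":36},{"dr":[0,0,0.05],"slide":[91,224,0],"hand":36},{"dr":[0,0,0.05],"slide":[115,282,0],"hand":36},{"dr":[0,0,0.05],"slide":[138,340,5],"hand":36},{"dr":[0,0,0.05],"slide":[161,397,10],"hand":36},{"dr":[0,0,0.05],"slide":[177,435,10],"hand":36}]' 60 >/dev/null
python3 -m pendant '[{"dr":[0,0,0],"slide":[0,0,20],"hand":36},{"dr":[0,0,0],"slide":[0,0,45],"hand":36},{"dr":[0,0,0],"slide":[0,0,50],"hand":36},{"dr":[0,0,0],"slide":[0,0,50],"hand":36},{"dr":[0,0,0],"slide":[0,0,50],"hand":36}]' 60 >/dev/null
python3 -c "
from h import *
st();f=save('wrist','w22');frames(f);go(.4477,.4173,.122,174.4)"
```

```text
t 69.58 tcp [448.2 417.1 164.9] yaw 174.3 zx [0.001 0.001] F [-0.4 -0.7  0.6] w 35.7 g 0.0 j6 0.73 j1 0.63
tab px [550. 290.] n 4262 ctr [474.3 560.3] size [153.6   7.3] yaw -177.8 hookdir 178.3 z 0.159
tab px [280. 241.] n 1104 ctr [447.3 417.8] size [13.8 20.3] yaw -5.4 hookdir -12.7 z 0.1616
dr [ 0.001  0.001 -0.002] slide [ 0.7  0.  80.1] rows>= 1.3
```

```bash
python3 -m pendant '[{"dr":[0,0,0],"slide":[0.9,0.6,25],"hand":36},{"dr":[0,0,0],"slide":[0.9,0.6,31],"hand":36},{"dr":[0,0,0],"slide":[0.9,0.6,31],"hand":36},{"dr":[0,0,0],"slide":[0.9,0.6,31],"hand":36}]' 60 >/dev/null
python3 -c "
from h import *
st();go(.4473,.4178,.122,174.5)"
python3 -m pendant '[{"dr":[0,0,0],"slide":[0,0,25],"hand":36},{"dr":[0,0,0],"slide":[0,0,42],"hand":36},{"dr":[0,0,0],"slide":[0,0,48],"hand":36},{"dr":[0,0,0],"slide":[0,0,48],"hand":36},{"dr":[0,0,0],"slide":[0,0,48],"hand":0},{"dr":[0,0,0],"slide":[0,0,48],"hand":0},{"dr":[0,0,0],"slide":[0,0,48],"hand":0},{"dr":[0,0,0],"slide":[0,0,48],"hand":0}]' 60 |sed -n '1,2p;4,6p'
python3 -m pendant '[{"dr":[0,0,0],"slide":[0,0,-10],"hand":0},{"dr":[0,0,0],"slide":[0,0,-30],"hand":0},{"dr":[0,0,0],"slide":[0,0,-60],"hand":0},{"dr":[0,0,0],"slide":[0,0,-85],"hand":0},{"dr":[0,0,0],"slide":[0,0,-85],"hand":0},{"dr":[0,0,0],"slide":[0,0,-85],"hand":0}]' 60 |sed -n '1,2p;4,6p'
python3 -c "
from h import *
st();go(*slot(.04,.0525),.207,177.2)"
```

```text
t 70.12 tcp [447.4 418.  134.2] yaw 174.3 zx [0.001 0.001] F [-0.5 -0.2  0.6] w 35.8 g 0.0 j6 0.73 j1 0.63
dr [ 0.001  0.001 -0.003] slide [ 0.1 -0.2 49.2] rows>= 0.8
clock: 71.12
tcp_pos: [0.4474, 0.4179, 0.086]
ft_force: [0.6, -1.2, 4.4]
gripper_width: 0.0134
grasp_force: 59.0
clock: 71.88
tcp_pos: [0.4461, 0.4172, 0.169]
ft_force: [-0.3, -0.7, -1.5]
gripper_width: 0.0134
grasp_force: 58.5
t 71.88 tcp [446.1 417.2 169. ] yaw 174.3 zx [-0.002 -0.001] F [-0.3 -0.7 -1.5] w 13.4 g 58.5 j6 0.73 j1 0.63
dr [-0.001 -0.002 -0.05 ] slide [-180.6 -346.5   -0.9] rows>= 6.3
```

```bash
python3 -m pendant '[{"dr":[0,0,0],"slide":[-12,-32,0],"hand":0},{"dr":[0,0,-0.02],"slide":[-35,-85,0],"hand":0},{"dr":[0,0,-0.05],"slide":[-62,-138,0],"hand":0},{"dr":[0,0,-0.05],"slide":[-90,-190,0],"hand":0},{"dr":[0,0,-0.05],"slide":[-120,-243,0],"hand":0},{"dr":[0,0,-0.05],"slide":[-150,-295,0],"hand":0},{"dr":[0,0,-0.05],"slide":[-172,-335,0],"hand":0},{"dr":[0,0,-0.05],"slide":[-180,-346,0],"hand":0}]' 60 >/dev/null
python3 -m pendant '[{"dr":[0,0,0],"slide":[0,0,0],"hand":0},{"dr":[0,0,0],"slide":[0,0,0],"hand":0},{"dr":[0,0,0],"slide":[0,0,0],"hand":0},{"dr":[0,0,0],"slide":[0,0,0],"hand":0}]' 60 >/dev/null
python3 -c "
from h import *
st();go(*slot(.04,.0373),.207,177.2)"
```

```text
t 73.38 tcp [591.4  56.6 170.3] yaw 177.3 zx [0. 0.] F [ 0.1  0.3 -2. ] w 13.2 g 59.3 j6 0.02 j1 -0.03
dr [0.    0.    0.002] slide [-15.4  -2.1   0.3] rows>= 0.2
```

```bash
python3 -m pendant '[{"dr":[0,0,0],"slide":[-7,-1,0],"hand":0},{"dr":[0,0,0],"slide":[-15.4,-1.6,0],"hand":0},{"dr":[0,0,0],"slide":[-15.4,-1.6,0],"hand":0},{"dr":[0,0,0],"slide":[-15.4,-1.6,0],"hand":0},{"dr":[0,0,0],"slide":[-15.4,-1.6,15],"hand":0},{"dr":[0,0,0],"slide":[-15.4,-1.6,26],"hand":0},{"dr":[0,0,0],"slide":[-15.4,-1.6,30],"hand":0},{"dr":[0,0,0],"slide":[-15.4,-1.6,30],"hand":0}]' 60 |sed -n '1,2p;4p'
python3 -c "
from h import *
st();go(*slot(.04,.0373),.162,177.2)"
```

```text
clock: 74.38
tcp_pos: [0.6067, 0.0532, 0.1396]
ft_force: [0.6, -0.4, -2.4]
t 74.38 tcp [606.7  53.2 139.6] yaw 177.2 zx [-0.001  0.   ] F [ 0.6 -0.4 -2.4] w 13.5 g 59.3 j6 0.02 j1 -0.03
dr [-0.    -0.001 -0.   ] slide [-0.   0.6 14.6] rows>= 0.2
```

```bash
python3 -m pendant '[{"dr":[0,0,0],"slide":[0,0.6,4],"hand":0},{"dr":[0,0,0],"slide":[0,0.6,8],"hand":0},{"dr":[0,0,0],"slide":[0,0.6,11],"hand":0},{"dr":[0,0,0],"slide":[0,0.6,13],"hand":0},{"dr":[0,0,0],"slide":[0,0.6,13],"hand":0}]' 60 |sed -n '1,2p;4p'
python3 -m pendant '[{"dr":[0,0,0],"slide":[0,0,1],"hand":0},{"dr":[0,0,0],"slide":[0,0,2],"hand":0},{"dr":[0,0,0],"slide":[0,0,3],"hand":0},{"dr":[0,0,0],"slide":[0,0,3],"hand":0}]' 60 |sed -n '1,2p;4p'
```

```text
clock: 75.0
tcp_pos: [0.607, 0.0538, 0.127]
ft_force: [-0.1, 0.3, -2.5]
clock: 75.5
tcp_pos: [0.6071, 0.0538, 0.125]
ft_force: [-2.5, -0.2, 4.7]
```

Seated. I'll release and go to the last frame (584.4,397.6), yaw -28.

```bash
python3 -m pendant '[{"dr":[0,0,0],"slide":[0,0,0],"hand":0},{"dr":[0,0,0],"slide":[0,0,0],"hand":30},{"dr":[0,0,0],"slide":[0,0,0],"hand":36},{"dr":[0,0,0],"slide":[0,0,-20],"hand":36},{"dr":[0,0,0],"slide":[0,0,-50],"hand":36},{"dr":[0,0,0],"slide":[0,0,-90],"hand":36},{"dr":[0,0,0],"slide":[0,0,-100],"hand":36},{"dr":[0,0,0],"slide":[0,0,-100],"hand":36}]' 60 |sed -n '1,2p;4p'
python3 -c "
from h import *
f=save('wrist','w23');P=cloud(f)
for yc in(-.026,.054):
  m=(P[...,2]>.19)&(P[...,2]<.21)&(np.abs(P[...,0]-.6)<.03)&(np.abs(P[...,1]-yc)<.03)
  q=P[m]*1000;print(len(q),np.median(q,0).round(1))
st();go(.5844,.3976,.25,151.8)"
```

```text
clock: 76.5
tcp_pos: [0.6075, 0.0537, 0.2243]
ft_force: [0.4, -0.3, -1.3]
1012 [595.  -24.  197.7]
867 [598.5  54.4 197.9]
t 76.55 tcp [606.8  53.8 223.2] yaw 177.2 zx [-0.001  0.   ] F [ 0.1  0.3 -0.3] w 36.2 g 0.0 j6 0.02 j1 -0.03
dr [-0.    -0.001  0.443] slide [ 39.1 342.3  10.3] rows>= 5.5
```

```bash
python3 -m pendant '[{"dr":[0,0,0.1],"slide":[5,50,0],"hand":36},{"dr":[0,0,0.2],"slide":[12,108,0],"hand":36},{"dr":[0,0,0.3],"slide":[19,166,0],"hand":36},{"dr":[0,0,0.4],"slide":[26,224,0],"hand":36},{"dr":[0,0,0.443],"slide":[32,282,0],"hand":36},{"dr":[0,0,0.443],"slide":[37,325,5],"hand":36},{"dr":[0,0,0.443],"slide":[39,342,10],"hand":36},{"dr":[0,0,0.443],"slide":[39,342,10],"hand":36}]' 60 >/dev/null
python3 -m pendant '[{"dr":[0,0,0],"slide":[0,0,20],"hand":36},{"dr":[0,0,0],"slide":[0,0,45],"hand":36},{"dr":[0,0,0],"slide":[0,0,50],"hand":36},{"dr":[0,0,0],"slide":[0,0,50],"hand":36},{"dr":[0,0,0],"slide":[0,0,50],"hand":36}]' 60 >/dev/null
python3 -c "
from h import *
st();f=save('wrist','w24');frames(f);go(.5844,.3976,.122,151.8)"
```

```text
t 78.17 tcp [585.8 397.  165.6] yaw 151.8 zx [0.002 0.001] F [-0.4  0.2  0. ] w 36.1 g 0.0 j6 0.98 j1 0.49
tab px [556.  10.] n 158 ctr [548.1 560.2] size [ 2.2 12.5] yaw -2.6 hookdir 1.0 z 0.154
tab px [280. 239.] n 1091 ctr [584.3 398.3] size [13.9 20.1] yaw -28.0 hookdir -31.9 z 0.1616
dr [ 0.002  0.001 -0.   ] slide [ 1.4 -0.4 80.6] rows>= 1.3
```

```bash
python3 -m pendant '[{"dr":[0,0,0],"slide":[1.6,0.4,25],"hand":36},{"dr":[0,0,0],"slide":[1.6,0.4,31],"hand":36},{"dr":[0,0,0],"slide":[1.6,0.4,31],"hand":36},{"dr":[0,0,0],"slide":[1.6,0.4,31],"hand":36}]' 60 >/dev/null
python3 -c "
from h import *
st();go(.5843,.3983,.122,152)"
python3 -m pendant '[{"dr":[0,0,0],"slide":[0,0,25],"hand":36},{"dr":[0,0,0],"slide":[0,0,42],"hand":36},{"dr":[0,0,0],"slide":[0,0,49],"hand":36},{"dr":[0,0,0],"slide":[0,0,49],"hand":36},{"dr":[0,0,0],"slide":[0,0,49],"hand":0},{"dr":[0,0,0],"slide":[0,0,49],"hand":0},{"dr":[0,0,0],"slide":[0,0,49],"hand":0},{"dr":[0,0,0],"slide":[0,0,49],"hand":0}]' 60 |sed -n '1,2p;4,6p'
python3 -m pendant '[{"dr":[0,0,0],"slide":[0,0,-10],"hand":0},{"dr":[0,0,0],"slide":[0,0,-30],"hand":0},{"dr":[0,0,0],"slide":[0,0,-60],"hand":0},{"dr":[0,0,0],"slide":[0,0,-85],"hand":0},{"dr":[0,0,0],"slide":[0,0,-85],"hand":0},{"dr":[0,0,0],"slide":[0,0,-85],"hand":0}]' 60 |sed -n '1,2p;4,6p'
python3 -c "
from h import *
st();go(*slot(.12,.0525),.207,177.2)"
```

```text
t 78.72 tcp [584.2 398.7 134.3] yaw 151.8 zx [0.001 0.001] F [-0.5 -0.5  0.3] w 35.7 g 0.0 j6 0.99 j1 0.49
dr [ 0.001  0.001 -0.003] slide [-0.2 -0.4 49.3] rows>= 0.8
clock: 79.72
tcp_pos: [0.5842, 0.3986, 0.0851]
ft_force: [-0.1, -0.9, 5.4]
gripper_width: 0.0133
grasp_force: 59.0
clock: 80.47
tcp_pos: [0.5829, 0.398, 0.1678]
ft_force: [0.4, -0.7, -2.8]
gripper_width: 0.0134
grasp_force: 58.7
t 80.47 tcp [582.9 398.  167.8] yaw 151.8 zx [-0.002 -0.001] F [ 0.4 -0.7 -2.8] w 13.4 g 58.7 j6 0.99 j1 0.49
dr [-0.001 -0.001 -0.443] slide [-135.5 -226.5   -2. ] rows>= 4.2
```

```bash
python3 -m pendant '[{"dr":[0,0,-0.08],"slide":[-16,-28,0],"hand":0},{"dr":[0,0,-0.18],"slide":[-42,-70,0],"hand":0},{"dr":[0,0,-0.28],"slide":[-70,-117,0],"hand":0},{"dr":[0,0,-0.38],"slide":[-97,-162,0],"hand":0},{"dr":[0,0,-0.443],"slide":[-122,-204,0],"hand":0},{"dr":[0,0,-0.443],"slide":[-135,-226,-1],"hand":0},{"dr":[0,0,-0.443],"slide":[-135,-226,-1],"hand":0},{"dr":[0,0,-0.443],"slide":[-135,-226,-1],"hand":0}]' 60 >/dev/null
python3 -m pendant '[{"dr":[0,0,0],"slide":[0,0,0],"hand":0},{"dr":[0,0,0],"slide":[0,0,0],"hand":0},{"dr":[0,0,0],"slide":[0,0,0],"hand":0},{"dr":[0,0,0],"slide":[0,0,0],"hand":0}]' 60 >/dev/null
python3 -c "
from h import *
st();go(*slot(.12,.0375),.207,177.2)"
```

```text
t 81.97 tcp [595.9 135.7 170.2] yaw 177.2 zx [0. 0.] F [ 0.2  0.3 -2.2] w 13.1 g 59.2 j6 0.15 j1 0.1
dr [0. 0. 0.] slide [-14.6  -1.3   0.2] rows>= 0.2
```

```bash
python3 -m pendant '[{"dr":[0,0,0],"slide":[-7,-1,0],"hand":0},{"dr":[0,0,0],"slide":[-14.6,-1,0],"hand":0},{"dr":[0,0,0],"slide":[-14.6,-1,0],"hand":0},{"dr":[0,0,0],"slide":[-14.6,-1,0],"hand":0},{"dr":[0,0,0],"slide":[-14.6,-1,15],"hand":0},{"dr":[0,0,0],"slide":[-14.6,-1,26],"hand":0},{"dr":[0,0,0],"slide":[-14.6,-1,30],"hand":0},{"dr":[0,0,0],"slide":[-14.6,-1,30],"hand":0}]' 60 |sed -n '1,2p;4p'
python3 -c "
from h import *
st();go(*slot(.12,.0375),.162,177.2)"
```

```text
clock: 82.98
tcp_pos: [0.61, 0.1337, 0.1396]
ft_force: [0.1, 0.0, -1.7]
t 82.97 tcp [610.  133.7 139.6] yaw 177.2 zx [-0.001 -0.   ] F [ 0.1  0.  -1.7] w 13.1 g 59.3 j6 0.15 j1 0.1
dr [-0.    -0.001 -0.   ] slide [-0.4  0.  14.6] rows>= 0.2
```

```bash
python3 -m pendant '[{"dr":[0,0,0],"slide":[-0.3,0,4],"hand":0},{"dr":[0,0,0],"slide":[-0.3,0,8],"hand":0},{"dr":[0,0,0],"slide":[-0.3,0,11],"hand":0},{"dr":[0,0,0],"slide":[-0.3,0,13],"hand":0},{"dr":[0,0,0],"slide":[-0.3,0,13],"hand":0}]' 60 |sed -n '1,2p;4p'
python3 -m pendant '[{"dr":[0,0,0],"slide":[0,0,1],"hand":0},{"dr":[0,0,0],"slide":[0,0,2],"hand":0},{"dr":[0,0,0],"slide":[0,0,3],"hand":0},{"dr":[0,0,0],"slide":[0,0,3],"hand":0}]' 60 |sed -n '1,2p;4p'
```

```text
clock: 83.6
tcp_pos: [0.6106, 0.1337, 0.127]
ft_force: [-0.0, -0.5, -1.4]
clock: 84.1
tcp_pos: [0.6107, 0.1337, 0.1242]
ft_force: [0.1, -0.2, -1.9]
```

```bash
python3 -m pendant '[{"dr":[0,0,0],"slide":[0,0,0.7],"hand":0},{"dr":[0,0,0],"slide":[0,0,1.2],"hand":0},{"dr":[0,0,0],"slide":[0,0,1.2],"hand":0}]' 60 |sed -n '1,2p;4p'
python3 -m pendant '[{"dr":[0,0,0],"slide":[0,0,0],"hand":0},{"dr":[0,0,0],"slide":[0,0,0],"hand":30},{"dr":[0,0,0],"slide":[0,0,0],"hand":36},{"dr":[0,0,0],"slide":[0,0,-20],"hand":36},{"dr":[0,0,0],"slide":[0,0,-50],"hand":36},{"dr":[0,0,0],"slide":[0,0,-90],"hand":36},{"dr":[0,0,0],"slide":[0,0,-130],"hand":36},{"dr":[0,0,0],"slide":[0,0,-150],"hand":36}]' 60 |sed -n '1,2p;4p'
python3 -m pendant '[{"dr":[0,0,0],"slide":[60,-60,0],"hand":36},{"dr":[0,0,0],"slide":[120,-120,0],"hand":36},{"dr":[0,0,0],"slide":[170,-170,0],"hand":36},{"dr":[0,0,0],"slide":[200,-220,0],"hand":36},{"dr":[0,0,0],"slide":[220,-280,0],"hand":36},{"dr":[0,0,0],"slide":[240,-330,0],"hand":36},{"dr":[0,0,0],"slide":[240,-350,0],"hand":36},{"dr":[0,0,0],"slide":[240,-350,0],"hand":36}]' 60 |sed -n '1,2p;4p'
python3 -c "
from h import *
st();f=save('top','t30');save('side','s30')
P=cloud(f);z=P[...,2]
m=(z>.185)&(z<.21)&(np.abs(P[...,0]-.6)<.03)&(np.abs(P[...,1])<.2)
n,l,s,c=cv2.connectedComponentsWithStats(m.astype(np.uint8))
for i in range(1,n):
  if s[i,4]>15: print(c[i].round(1),s[i,4],P[l==i].mean(0).round(4))
cv2.imwrite('pics/fin.png',np.hstack([cv2.resize(f['pixels'][140:300,90:440],(480,420)),cv2.resize(load('s30')['pixels'][130:340,170:380],(320,420))]))
"
```

```text
clock: 84.48
tcp_pos: [0.6107, 0.1337, 0.1241]
ft_force: [-4.0, -1.8, 4.8]
clock: 85.48
tcp_pos: [0.6118, 0.1338, 0.2756]
ft_force: [-0.4, -0.1, 0.4]
clock: 86.48
tcp_pos: [0.3528, -0.2076, 0.2731]
ft_force: [0.3, 0.4, -0.1]
t 86.47 tcp [ 352.8 -207.6  273.1] yaw 176.8 zx [ 0.    -0.001] F [ 0.3  0.4 -0.1] w 36.0 g 0.0 j6 -0.66 j1 -0.71
[224.6 177.7] 50 [0.6048 0.1337 0.1982]
[255.8 178.6] 43 [0.6003 0.0541 0.1979]
[287.  179.5] 40 [ 0.5959 -0.0255  0.1971]
[318.5 179.7] 50 [ 0.5931 -0.1058  0.1981]
```

View pics/fin.png

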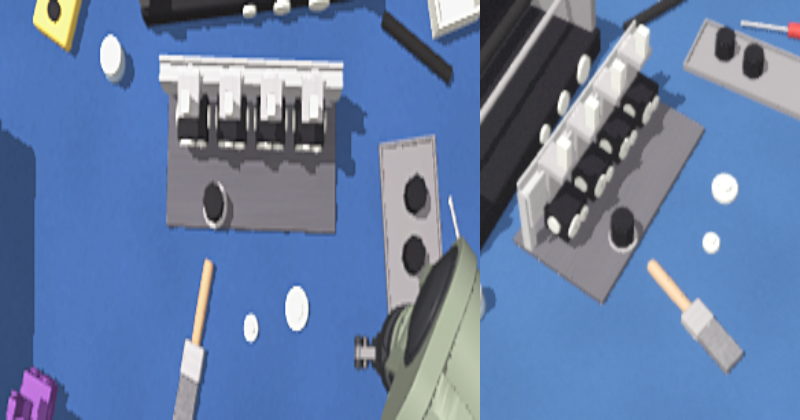

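The picture shows all four frames on the rail, the cap on the pad, two caps standing in the tray and the bystanders unmoved. One last check of the cap height before handing in.

```bash
python3 -c "
from h import *
for n in('t30','s30'):
  f=load(n);P=cloud(f);g=f['pixels'].max(2)
  m=(np.hypot(P[...,0]-.521,P[...,1]-.0945)<.014)&(P[...,2]>.045)&(P[...,2]<.08)
  q=P[m];print(n,m.sum(),np.median(q[:,2]).round(4))
  m=(np.hypot(P[...,0]-.521,P[...,1]+.328)<.012)&(P[...,2]>.03);print('tray cap',np.median(P[m][:,2]).round(4))
  m=(np.hypot(P[...,0]-.6,P[...,1])<.012)&(P[...,2]<.03);
"
```

```text
t30 74 0.0572
tray cap 0.045
s30 67 0.0562
tray cap 0.046
```

```bash
python3 -c "
from h import *
for n in('t30','s30','t15','w16','w13','w14'):
  f=load(n);P=cloud(f);g=f['pixels'].astype(int);r=np.hypot(P[...,0]-.5212,P[...,1]-.0945)
  t=P[(r<.016)&(P[...,2]>.048)&(P[...,2]<.07)&(g.max(2)<90)][:,2]
  p=P[(r<.0255)&(r>.0215)&(P[...,2]<.024)&(g.min(2)>140)][:,2]
  b=P[(r>.03)&(r<.05)&(P[...,2]<.02)&(P[...,2]>.004)][:,2]
  print(n,len(t),np.median(t).round(4),'pad',len(p),np.median(p).round(4),'plate',np.median(b).round(4))
"
```

```text
t30 99 0.0572 pad 44 0.0174 plate 0.0124
s30 85 0.0563 pad 49 0.0158 plate 0.013
t15 37 0.0574 pad 22 0.0159 plate 0.0128
w16 614 0.0567 pad 258 0.0166 plate 0.0128
w13 5829 0.0566 pad 1449 0.0165 plate 0.0126
w14 5837 0.0565 pad 1376 0.0165 plate 0.0126
```

The cap top stands 40.0–40.1 mm above the pad in the wrist views, so it is fully home.

```bash
python3 -c "
from workcell import job
print(job.hand_in())"
```

```text
the job is handed in; nothing more can be done
None
```

I handed the job in at about 87 s: the cap nearest the robot fitted and is screwed home on the pad, the other two stand back in the tray, and all four frames hang on the rail; I have no verdict from the judging.

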